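# Tip the stoppers out of the flip-gate tin and set the tin on the balance

## Robot

A 6-joint arm with a two-finger parallel gripper is mounted at the origin on a cart in front of the work surface, level with it; the furniture and walls round the work are solid. World frame = base frame: x ahead of the robot, y to its left, z up, the work surface at z = 0. Lengths are in m, angles in degrees, forces in N, time in s.
With the tool pointing down it reaches from about 0.4 to 0.825 m from the base axis. Payload 7 kg.
Tool frame: the origin (TCP) lies on the centre line of the jaws, within the pads' length; the fingertips stand 17 mm ahead of it and the grasp point (between the pads) lies 2 mm behind it; y points along the fingers, z is the direction in which the jaws open and shut, and the axes are right-handed (so a half turn about y gives the same grasp; the last joint's range is limited). The gripper opens to 88 mm and grips with 3 to 60 N. Pads are 19 mm wide; open, the fingers measure 130 mm over their backs; the gripper's body (78 mm by 193 mm) begins 47 mm behind the grasp point.
Start: joints at [92.252, 20.546, 0.682, 0, -70.136, -16.507], TCP at [0.166, 0.654, 0.244] pointing down, gripper open.
Joint ranges: [-176.03, 176.03], [-82.01, 121.73], [-58.28, 71.71], [-173.87, 95.51], [-174.79, -0.11], [-173.66, 173.66]. Speed limits (degrees/s): [136.94, 136.94, 172.46, 180, 180, 180].

## Interface

Orientations are given as [roll, pitch, yaw] about the fixed x, y, z axes, in that order (R = Rz(yaw) Ry(pitch) Rx(roll)).
In Python, from plant import r, capture, camera_info gives the robot as it stands. The module is installed in compiled form; this text tells all that it offers.
- The arm moves only by the tool apply_moves, never from a script. Its argument "deltas" is a list of rows, each an object of numbers: "tx", "ty", "tz": the shift along the tool's x, y, z in m; "turn": the turn about the tool's y in rad; "gripper": the finger opening in m, from 0 to 0.0876. A call has 1 to 5 rows; each row is the pose to reach, as a shift and turn from the pose commanded when the call began, along the tool's axes at that moment; what a row does not reach only later rows make up. A row lasts 1/10 s, in which the tool goes at most 50 mm and 8.59 degrees, less where a joint would pass 70% of its speed; a pose out of reach is approached as far as the arm can. A call with a gripper value outside its range is refused whole. The fingers move at their own pace and stop on an object; "newtons" is the grip in N (left out, the last holds). Time passes only in rows, so rows that repeat a pose let the fingers close. It gives the time, the measured TCP pose, the force and the opening at its end, in the units of the state.
- r.get_state(): the state, without advancing time (a new reading comes with each control period).
- capture(name): name is "scene" or "top" or "wrist"; returns (picture, depth): 384x512x3 uint8, red, green, blue; 384x512 float32, m along the optical axis (not along the pixel's ray), 0 where there is no reading.
- camera_info(name): a dict with "K" (3x3 intrinsics, pixels), "k1" (the pictures are not rectified: a ray, as slopes to the right and down, at radius r is drawn at 1 + k1 r^2 times it, then the intrinsics apply), "eye" and "orientation" of the camera in the world; the wrist camera has in their place "tool_from_camera" (4x4, takes a point from camera to tool coordinates, whose origin is the TCP and whose axes are the tool frame's). Camera axes: x right, y up, looking along -z (the intrinsics and any distortion apply to the point x, -y, -z); pixel columns grow to the right and rows downward; lengths in m; the calibration is good to about 2 mm. A picture is of the moment at which its call begins: read the wrist's pose just before it. camera_info takes no time and is no camera call.
- r.close_job(): hands the job in, once; it reports no verdict.
The state is a dict: "time_s": time; "joints": joint angles; "qd": joint speeds; "joint_torque": joint torques, N m; "tcp_pos": TCP position; "eef_rot": TCP orientation; "contact_force": force on the tool from outside, world axes, zero at the start; "moment": the same for the moment, N m; "gripper_width": finger opening in m.
Only numpy, scipy, OpenCV 4.12 (cv2) and the standard library are available. Lean on these libraries where they do the work, as an engineer would, in place of code of your own. Each camera call takes 0.05 s, during which the arm holds its last target.

## Task

Pick up the small steel tin by its leaning black grip and turn it mouth-down over the white porcelain basin, so that its hinged lid swings open by its own weight and all three rubber stoppers fall into the basin; do not touch the lid or the stoppers with the gripper. Then stand the empty tin gently upright on the middle of the pan of the front balance nearest the middle of the worktop, with its lid hanging shut, and let go. Leave the basin and everything else standing where it is.

Things in the scene. Friction and masses are not known exactly. Their poses are not given: they have to be found in the camera images.
- tin: Loose steel tin, about 0.25 kg with its lid, 96 long (x) x 56 wide (y) x 52 high (z), walls 2.5. Origin: centre of its underside; z up. Only the +x end is open: its mouth leans back (floor ends at x = +48, roof at x = +34) and is covered by the hinged lid. A black grip leans back over the roof toward -x. Three loose stoppers are inside at the start.
- tin_grip (a point): Point on the axis of the black grip, at (-40, 0, 92) in the tin's frame, 28 mm short of its top; axes parallel to the tin's. The grip is a straight bar 16 wide (y), 20 thick, from (-15, 0, 49) to (-54, 0, 117): it leans 30 degrees from the tin's z toward -x. Hold it here across the 16 mm (fingers closing along the tin's y), fingers pointing down along the bar.
- tin_mouth (a point): Centre of the tin's mouth, at (41, 0, 26) in the tin's frame; axes parallel to the tin's.
- tin_lid (a joint): Lid: a 54 x 54 steel plate, 30 g, hung freely from the front edge of the roof (hinge along y at (34, 0, 52) in the tin's frame). 0 = shut, grows as its lower edge swings out, stop at 2.0 rad. No spring or latch; it hangs plumb, so it is shut when upright and open by about (tip - 15 degrees) when the tin is tipped mouth-down about its y; it then reaches 54 mm below the hinge.
- stopper_a_mid (a point): Centre of the larger stopper: rubber truncated cone 28 wide x 24 high, 15 g, red-brown, in the tin at the start. The stoppers slide or roll out at tips of about 40 to 70 degrees.
- stopper_b_mid (a point): Centre of a smaller stopper, 23 wide x 24 high, in the tin at the start.
- stopper_c_mid (a point): Centre of the other smaller stopper, 23 wide x 24 high, in the tin at the start.
- basin_rim (a point): Centre of the rim of the loose white porcelain basin (round, 120 wide at the rim, 55 high, wall 4, floor 5 thick, 0.35 kg); z up; the point is 55 above the worktop.
- pan (a point): Centre of the top face of the round weighing pan (128 wide, about 76 above the worktop) of the front balance right of the middle (fixed). The pan is flat; the tin's underside rests at this height. The balance's casing round and in front of it is lower. Axes parallel to the world's.
- beaker_mid: Bystander: empty glass beaker 65 wide, 74 high; origin at the centre of its underside.
- cap_2: Bystander: black screw cap 54 wide, 18 high, lying; origin at the centre of its underside.
- marker: Bystander: pen 132 long, 12 thick, lying; origin under its middle.
Things that resemble listed ones, but are neither listed nor needed, are in the scene too. Leave any blue, pink or red look-alike of the tin alone.

How it is judged:
By the outcome, as a careful person would: the job done as asked, in the order asked, and still so for the second after the job is handed in, with the robot touching nothing.
It also fails if it takes over 56 s, if anything falls off the work surface, if the arm or the gripper's body presses on something with over 40 N, if the wrist force passes 120 N, or if a joint passes its speed limit or range.

## Working session

There is one attempt and no reset: what is moved stays moved. The work goes in short steps, Python scripts to look and compute and a tool call to move; the robot and the scene stay as the last step left them, time stands still between calls to the robot, and variables do not carry over. Pictures are saved under pics/ and viewed, and the job is handed in when it is done.

Besides the shell and the picture viewer there is one more tool, called after "Call:" by a JSON object that holds its "method" and its "body", one argument or row to a line. apply_moves: Moves the arm, as the interface text tells. Its arguments: {"type":"object","properties":{"deltas":{"type":"array","items":{"type":"object","properties":{"tx":{"type":"number"},"ty":{"type":"number"},"tz":{"type":"number"},"turn":{"type":"number"},"gripper":{"type":"number"}}}},"newtons":{"type":"number"}},"required":["deltas"]}

```bash
ls; mkdir -p pics
python3 - <<'E'
from plant import r, capture, camera_info
import cv2,numpy as np
print(r.get_state())
for n in ["scene","top","wrist"]:
    p,d=capture(n); np.save(f"pics/{n}_d0.npy",d); np.save(f"pics/{n}_p0.npy",p)
    cv2.imwrite(f"pics/{n}0.png",cv2.resize(p[:,:,::-1],(800,600),interpolation=cv2.INTER_CUBIC))
    print(n,camera_info(n))
E
```

```text
pics
{'time_s': 0.0, 'joints': array([ 9.22524310e+01,  2.05905134e+01,  6.33396362e-01, -2.07959503e-02,
       -7.01346331e+01, -1.65086907e+01]), 'qd': array([ 0.01029455,  0.11841437,  0.04286957,  0.0751968 , -0.03931724,
        0.08598793]), 'joint_torque': array([-1.03747429e-04, -5.82715166e+01,  2.93062019e+01,  6.99736163e+00,
        6.87495005e-03, -1.51219219e-04]), 'tcp_pos': array([0.16611062, 0.65376648, 0.24262807]), 'eef_rot': array([-8.99064765e+01,  7.33078888e-03,  1.65736664e+02]), 'contact_force': array([-0.12230232,  0.25266489,  0.11969293]), 'moment': array([-0.03728162,  0.01311645,  0.03269636]), 'gripper_width': 0.08812788023094997}
scene {'K': array([[432.20609763,   0.        , 265.04714605],
       [  0.        , 432.20609763, 195.24731584],
       [  0.        ,   0.        ,   1.        ]]), 'k1': -0.146846481855992, 'eye': array([-0.01763669, -1.41740814,  0.75758797]), 'orientation': array([ 64.68043459,  -0.29129566, -24.86930148])}
top {'K': array([[494.40364352,   0.        , 252.97358291],
       [  0.        , 494.40364352, 188.6080086 ],
       [  0.        ,   0.        ,   1.        ]]), 'k1': 0.05027215473168633, 'eye': array([ 0.31987923, -0.14671572,  1.70528081]), 'orientation': array([  8.78453256,  -1.05642395, -90.22563468])}
wrist {'K': array([[335.45780886,   0.        , 254.47182911],
       [  0.        , 335.45780886, 194.68712396],
       [  0.        ,   0.        ,   1.        ]]), 'k1': -0.06806871745863052, 'tool_from_camera': array([[-4.62196515e-04, -9.58864084e-01, -2.83865205e-01,
        -7.74172662e-02],
       [ 3.87361594e-04,  2.83865043e-01, -9.58864165e-01,
        -1.40626647e-01],
       [ 9.99999818e-01, -5.53142154e-04,  2.40225687e-04,
         4.62336869e-04],
       [ 0.00000000e+00,  0.00000000e+00,  0.00000000e+00,
         1.00000000e+00]])}
```

View pics/scene0.png

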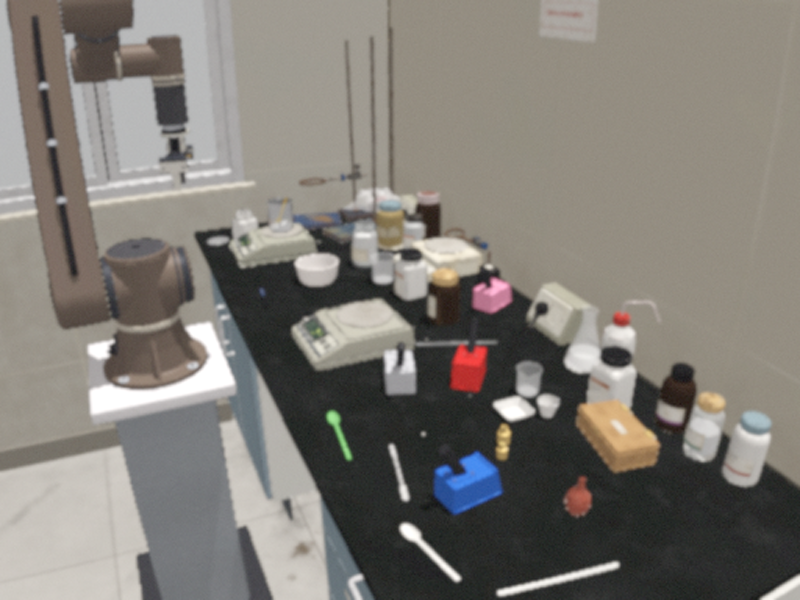

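View pics/top0.png

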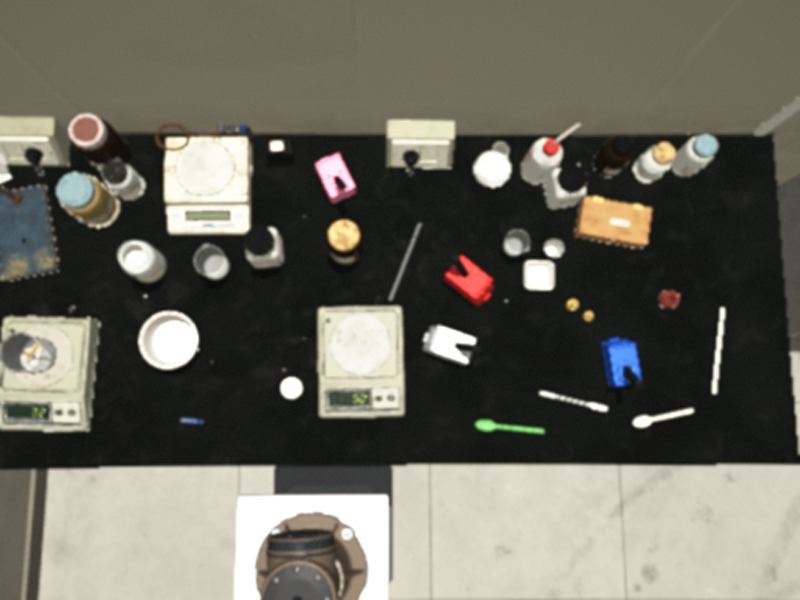

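View pics/wrist0.png

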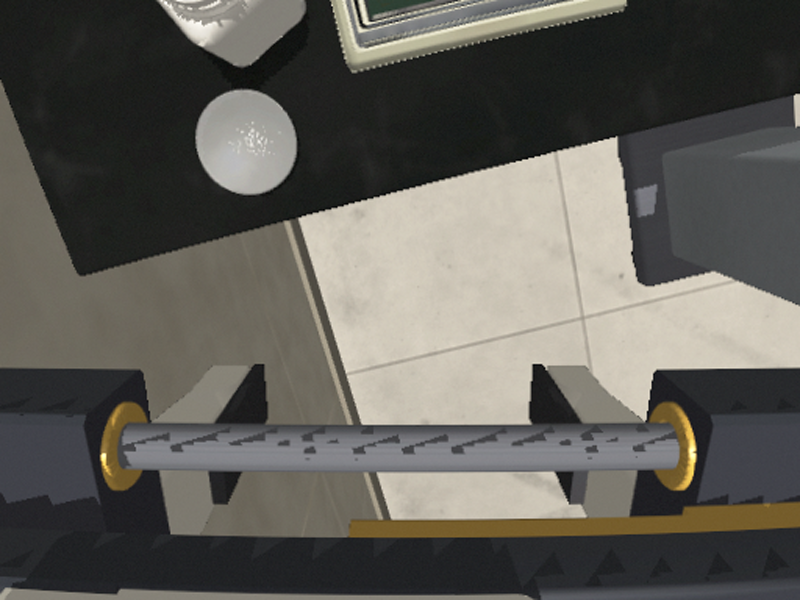

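```bash
cat > h.py <<'E'
import numpy as np,cv2
from scipy.spatial.transform import Rotation as R
from plant import r,capture,camera_info
def pose(n,st=None):
    c=camera_info(n)
    if n=="wrist":
        st=st or r.get_state()
        T=c["tool_from_camera"]; Rt=R.from_euler("xyz",st["eef_rot"],degrees=True).as_matrix()
        return c,Rt@T[:3,:3],Rt@T[:3,3]+st["tcp_pos"]
    return c,R.from_euler("xyz",c["orientation"],degrees=True).as_matrix(),np.array(c["eye"])
def rays(n,uv,st=None):
    c,Rm,e=pose(n,st); uv=np.atleast_2d(np.array(uv,float))
    K=c["K"]; d=np.array([c["k1"],0,0,0.])
    s=cv2.undistortPoints(uv[:,None],K,d,None,None).reshape(-1,2)
    v=np.c_[s[:,0],-s[:,1],-np.ones(len(s))]
    return e,v@Rm.T
def onplane(n,uv,z,st=None):
    e,v=rays(n,uv,st); t=(z-e[2])/v[:,2]; return e+v*t[:,None]
def bydepth(n,uv,d,st=None):
    e,v=rays(n,uv,st); uv=np.atleast_2d(uv).astype(int)
    return e+v*d[uv[:,1],uv[:,0]][:,None]
def save(n,p,box=None,s=None):
    if box: p=p[box[1]:box[3],box[0]:box[2]]
    s=s or min(800/p.shape[1],600/p.shape[0])
    cv2.imwrite("pics/"+n,cv2.resize(p[:,:,::-1],None,fx=s,fy=s,interpolation=cv2.INTER_CUBIC))
E
python3 - <<'E'
from h import *
p=np.load("pics/top_p0.npy"); d=np.load("pics/top_d0.npy")
save("tintop.png",p,(190,185,320,280))
q=np.load("pics/scene_p0.npy"); save("tinscene.png",q,(180,190,320,260))
# height map, all pixels
yy,xx=np.mgrid[0:384,0:512]; P=bydepth("top",np.c_[xx.ravel(),yy.ravel()],d).reshape(384,512,3); np.save("pics/P0.npy",P)
g=lambda u,v:print((u,v),P[v,u].round(3))
for u,v in [(230,220),(290,218),(300,224),(108,217),(108,195),(300,200),(250,290),(5,290)]: g(u,v)
# pan: white pixels height ~.076 near
E
```

```text
(230, 220) [ 0.468 -0.101  0.066]
(290, 218) [ 0.474 -0.301  0.063]
(300, 224) [ 0.452 -0.33   0.096]
(108, 217) [0.485 0.316 0.007]
(108, 195) [ 0.562  0.322 -0.002]
(300, 200) [ 0.543 -0.343 -0.   ]
(250, 290) [ 0.237 -0.168 -0.002]
(5, 290) [0.245 0.641 0.002]
```

View pics/tintop.png

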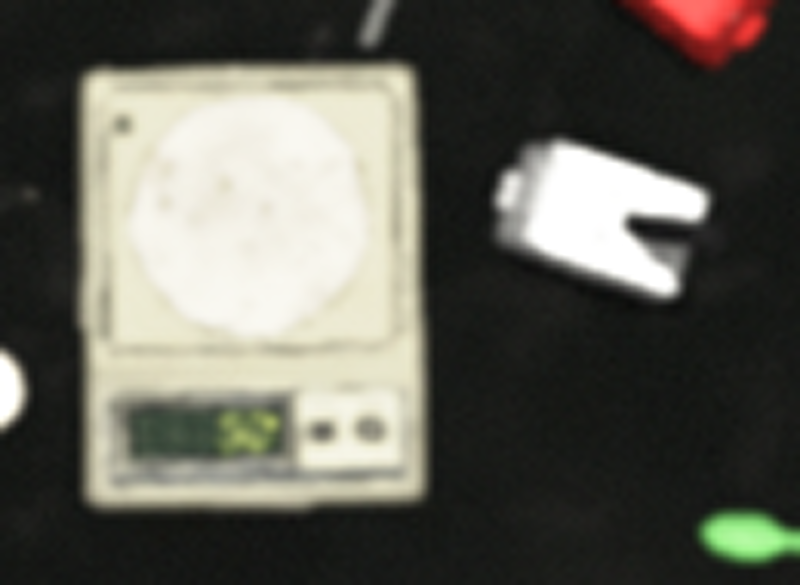

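View pics/tinscene.png

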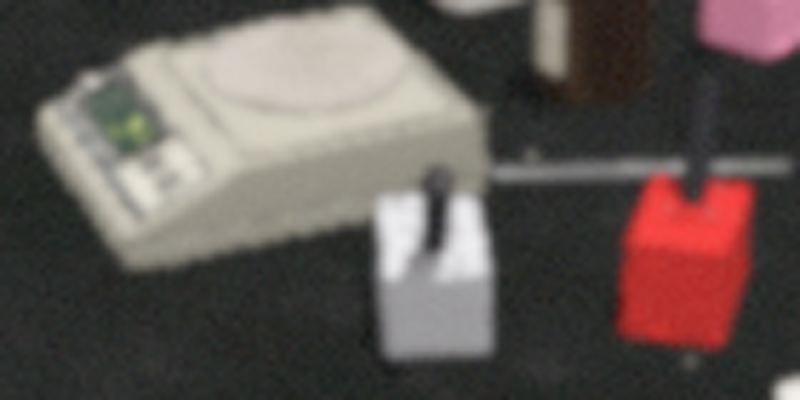

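Run:
```python
from h import *
p=np.load("pics/top_p0.npy").astype(int); P=np.load("pics/P0.npy")
# tin roof: depth heights
sub=(slice(200,240),slice(262,312))
m=np.zeros((384,512),np.uint8)
m[sub]=((p[sub].min(2)>150)*255)
c=max(cv2.findContours(m,0,1)[0],key=cv2.contourArea)
q=onplane("top",c.reshape(-1,2),0.052)[:,:2]
rect=cv2.minAreaRect((q*1000).astype(np.float32)); print("roof",rect); print(cv2.boxPoints(rect).round(1))
# grip: dark pixels w/ height>.05
H=P[...,2]; mm=np.zeros_like(m); mm[sub]=((p[sub].max(2)<90)&(H[sub]>.058))*255
v,u=np.nonzero(mm); print("grip px",len(u)); 
for z in (0.06,.08,.1,.12):
    s=(abs(H[v,u]-z)<.01); 
    if s.any(): print(z,P[v[s],u[s]].mean(0).round(4),s.sum())
# pan
m[:]=0; s2=(slice(190,250),slice(200,262)); 
m[s2]=((p[s2].min(2)>205))*255
save("m.png",np.repeat(m[:,:,None],3,2),(190,185,320,280))
c=max(cv2.findContours(m,0,1)[0],key=cv2.contourArea); q=onplane("top",cv2.convexHull(c).reshape(-1,2),.076)[:,:2]*1000
print("pan",cv2.minEnclosingCircle(q.astype(np.float32)),cv2.fitEllipse(q.astype(np.float32)))
m[:]=0; s3=(slice(190,245),slice(80,135)); m[s3]=(p[s3].min(2)>140)*255
c=max(cv2.findContours(m,0,1)[0],key=cv2.contourArea); q=onplane("top",cv2.convexHull(c).reshape(-1,2),.055)[:,:2]*1000
print("basin",cv2.minEnclosingCircle(q.astype(np.float32)),cv2.fitEllipse(q.astype(np.float32)))
H=P[...,2]; print("pan h",np.median(H[205:230,220:242]))
# heights along a line around: neighbours
for v in range(150,300,10): print(v,(H[v,60:320:13]*1000).astype(int))
```

```text
roof ((471.0413818359375, -291.7102355957031), (108.1956558227539, 61.885196685791016), 71.32829284667969)
[[ 424.4 -333.1]
 [ 483.  -352.9]
 [ 517.7 -250.4]
 [ 459.  -230.6]]
grip px 67
0.06 [ 0.4589 -0.3138  0.0666] 2
0.08 [ 0.4593 -0.3163  0.0792] 15
0.1 [ 0.4552 -0.3315  0.1007] 23
0.12 [ 0.4536 -0.3442  0.1154] 25
pan ((468.9598388671875, -101.2995376586914), 92.62767791748047) ((467.2633361816406, -103.24097442626953), (152.61178588867188, 196.51341247558594), 179.35415649414062)
basin ((479.2880554199219, 304.274658203125), 63.99686050415039) ((480.0876770019531, 305.1353759765625), (124.05774688720703, 125.67266845703125), 151.22869873046875)
pan h 0.07300211205189566
150 [  0  -2  -4  -4   1  -7  -6   0 116  70  -3  -1 126  96 -12  -9  -3  -3
   2  -9]
160 [   5   -5   90   79    1   -4   47   -5  122   84  -10    0  103   79
   -6   -5    0   -9 1705   -1]
170 [  1  -8 134  73   0  75  -5  -4  20  -1  -2  -6  -6  -2  -3   6  -8  -5
  95   0]
180 [-1 -8 -1  2  2 -3 -5  3 -7 -6 -1  1  0 -5  1  5 -2 -7 44 54]
190 [ 1  4 -1  7 -3 -6 -1 -5  1 -2 -3 -9  4 -2 29 -1  1  4  0 37]
200 [ -1   0  -1 -11  49  -5  -2  -8  -2  -6   1  59  53  58  61  61  -6   0
 -13   4]
210 [32 -8  0 10  9 -3 -2 -6  5  2 -2 54 73 71 68 61 -2 56  2 -2]
220 [25 -3 -1  0  3 44  0 -1 -7  2 -3 58 70 76 73 62  2 57 75 -3]
230 [16 -4 -1 38  7  1  9 -8  2  1 -1 55 77 75 74 59 -3 -1 46  1]
240 [  8  -2  -5 -13  -1   0  -3   2  -5   1  -1  -3  60  60  60  56  -2   0
   0  -3]
250 [-2  0  0  0 -1  5  4  1 -1 -4  5 -9 55 50 57 52 -5  0  5 -2]
260 [ 4 -5  0 -6 -4  2 -4  1 -1  4 -4 -4 41 29 36 40 -4  8  3  1]
270 [-1  1 -4  2  4  4  3 -6 -1  0  2  0 -7  2  2 -2 -2 -2 -5  3]
280 [ 7 -2 -1  5 -1 -6  5  1  0 -6 -1  0  1 -4  4  0 -5  0  2 -1]
290 [ -7   2 -10  -3   2  -7   3   3  -2  -1  -3   3   3   0   1 -12   0  -4
  -1   2]
```

Run:
```python
import cv2
for n,b in [("scene0",0)]:
    pass
from h import *
q=np.load("pics/scene_p0.npy"); save("s2.png",q,(120,90,340,250))
```

```text
(no output)
```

View pics/s2.png

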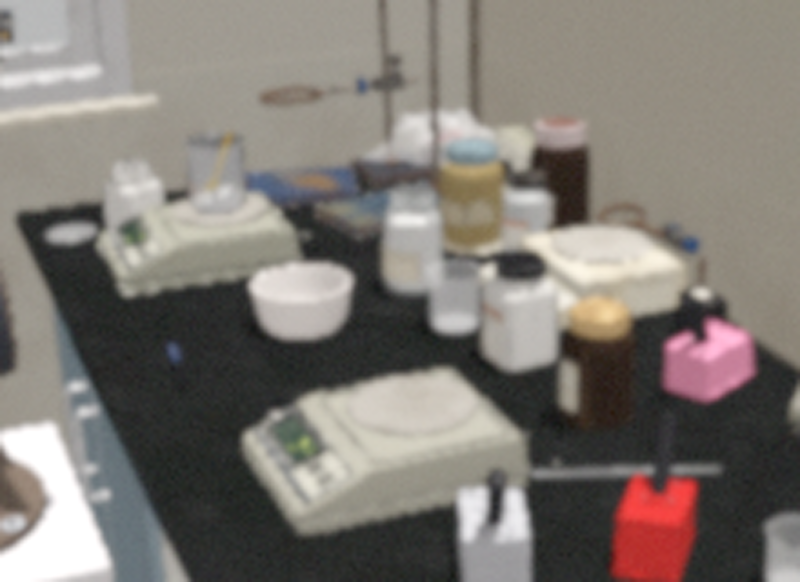

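View pics/m.png

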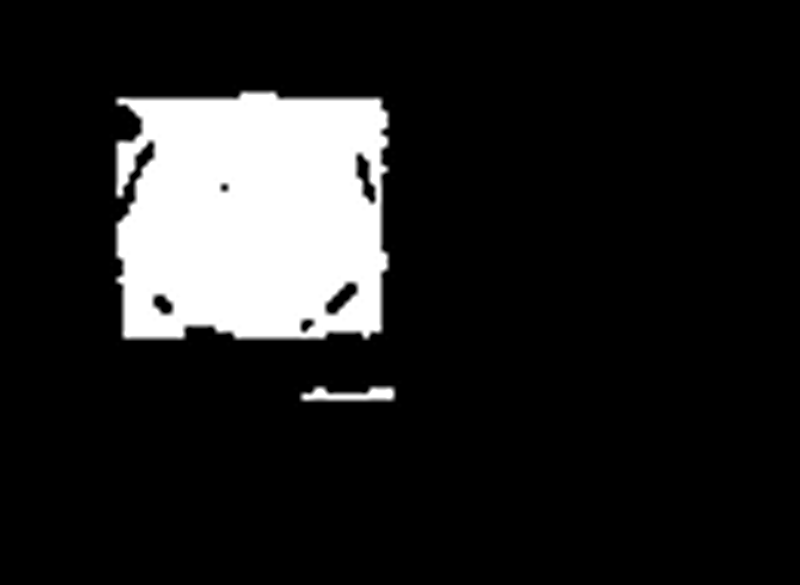

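Call:
{"method": "apply_moves", "body": {
  "deltas": [
    {"ty":-0.05},
    {"ty":-0.1},
    {"ty":-0.15},
    {"ty":-0.2},
    {"ty":-0.25}
  ]
}}

```text
invalid input at $.deltas[0]: expected keys tx, ty, tz, turn, gripper
```

Call:
{"method": "apply_moves", "body": {
  "deltas": [
    {"tx":0,"ty":-0.05,"tz":0,"turn":0,"gripper":0.0876},
    {"tx":0,"ty":-0.1,"tz":0,"turn":0,"gripper":0.0876},
    {"tx":0,"ty":-0.15,"tz":0,"turn":0,"gripper":0.0876},
    {"tx":0,"ty":-0.2,"tz":0,"turn":0,"gripper":0.0876},
    {"tx":0,"ty":-0.25,"tz":0,"turn":0,"gripper":0.0876}
  ]
}}

```text
time_s: 0.65
tcp_pos: [0.1662, 0.6536, 0.4957]
eef_rot: [-90.0, -0.0, 165.7]
contact_force: [0.6, 1.9, 0.7]
gripper_width: 0.0874
```

Call:
{"method": "apply_moves", "body": {
  "deltas": [
    {"tx":0,"ty":-0.5,"tz":0,"turn":0,"gripper":0.0876},
    {"tx":0,"ty":-0.5,"tz":0,"turn":0,"gripper":0.0876},
    {"tx":0,"ty":-0.5,"tz":0,"turn":0,"gripper":0.0876},
    {"tx":0,"ty":-0.5,"tz":0,"turn":0,"gripper":0.0876},
    {"tx":0,"ty":-0.5,"tz":0,"turn":0,"gripper":0.0876}
  ]
}}

```text
time_s: 1.15
tcp_pos: [0.1585, 0.6292, 0.6872]
eef_rot: [-90.0, 0.6, 165.8]
contact_force: [-2.1, 4.9, -4.0]
gripper_width: 0.0872
```

Call:
{"method": "apply_moves", "body": {
  "deltas": [
    {"tx":0,"ty":-0.5,"tz":0,"turn":0,"gripper":0.0876},
    {"tx":0,"ty":-0.5,"tz":0,"turn":0,"gripper":0.0876},
    {"tx":0,"ty":-0.5,"tz":0,"turn":0,"gripper":0.0876},
    {"tx":0,"ty":-0.5,"tz":0,"turn":0,"gripper":0.0876},
    {"tx":0,"ty":-0.5,"tz":0,"turn":0,"gripper":0.0876}
  ]
}}

```text
time_s: 1.65
tcp_pos: [0.1343, 0.5324, 0.7684]
eef_rot: [-93.0, 0.6, 165.7]
contact_force: [-0.4, 0.4, -0.1]
gripper_width: 0.0875
```

```bash
python3 -c "
from plant import r
s=r.get_state();print(s['joints'].round(1),s['eef_rot'],s['tcp_pos'])"
```

```text
[  97.4   20.5   71.7    2.5 -138.6  -19.7] [-92.98851994   0.61153103 165.74256261] [0.13432429 0.53243134 0.76836628]
```

Call:
{"method": "apply_moves", "body": {
  "deltas": [
    {"tx":0,"ty":-0.5,"tz":0,"turn":0,"gripper":0.0876},
    {"tx":0,"ty":-0.5,"tz":0,"turn":0,"gripper":0.0876},
    {"tx":0,"ty":-0.5,"tz":0,"turn":0,"gripper":0.0876}
  ]
}}

```text
time_s: 1.95
tcp_pos: [0.1185, 0.4751, 0.8065]
eef_rot: [-94.5, 1.0, 165.7]
contact_force: [0.5, 0.5, 1.1]
gripper_width: 0.0877
```

Call:
{"method": "apply_moves", "body": {
  "deltas": [
    {"tx":0,"ty":0.05,"tz":0,"turn":0,"gripper":0.0876},
    {"tx":0,"ty":0.1,"tz":0,"turn":0,"gripper":0.0876}
  ]
}}

```text
time_s: 2.15
tcp_pos: [0.1206, 0.4834, 0.7414]
eef_rot: [-94.8, 0.9, 165.7]
contact_force: [-0.3, 2.1, 2.2]
gripper_width: 0.0877
```

Call:
{"method": "apply_moves", "body": {
  "deltas": [
    {"tx":0,"ty":-0.4,"tz":-0.35,"turn":0,"gripper":0.0876},
    {"tx":0,"ty":-0.4,"tz":-0.35,"turn":0,"gripper":0.0876},
    {"tx":0,"ty":-0.4,"tz":-0.35,"turn":0,"gripper":0.0876},
    {"tx":0,"ty":-0.4,"tz":-0.35,"turn":0,"gripper":0.0876},
    {"tx":0,"ty":-0.4,"tz":-0.35,"turn":0,"gripper":0.0876}
  ]
}}

```text
time_s: 2.65
tcp_pos: [0.1316, 0.5382, 0.781]
eef_rot: [-96.3, 1.4, 165.7]
contact_force: [-0.3, -0.1, -0.9]
gripper_width: 0.0877
```

```bash
python3 -c "
from plant import r
s=r.get_state();print(s['joints'].round(1),s['eef_rot'],s['tcp_pos'])
from h import *
import numpy as np
q=np.load('pics/scene_p0.npy');d=np.load('pics/scene_d0.npy')
for uv in [(135,145),(60,120),(110,100),(150,130),(170,100),(200,100),(250,60),(20,110),(127,148)]: print(uv,bydepth('scene',uv,d).round(2))
"
```

```text
[  99.1   19.9   71.7    5.5 -136.4  -19.1] [-96.30275135   1.39570756 165.70000355] [0.13161422 0.53817235 0.78099472]
(135, 145) [[0.27 0.89 0.01]]
(60, 120) [[-0.09  0.93  0.19]]
(110, 100) [[0.15 0.58 0.34]]
(150, 130) [[0.37 0.9  0.08]]
(170, 100) [[0.49 0.91 0.23]]
(200, 100) [[0.66 0.9  0.22]]
(250, 60) [[0.91 0.78 0.43]]
(20, 110) [[-0.18  0.02  0.46]]
(127, 148) [[ 0.23  0.89 -0.  ]]
```

Call:
{"method": "apply_moves", "body": {
  "deltas": [
    {"tx":0,"ty":-0.3,"tz":-0.4,"turn":0,"gripper":0.0876}
  ]
}}

```text
time_s: 2.75
tcp_pos: [0.1354, 0.553, 0.78]
eef_rot: [-97.9, 1.7, 165.6]
contact_force: [-0.4, 0.3, 0.4]
gripper_width: 0.0874
```

Call:
{"method": "apply_moves", "body": {
  "deltas": [
    {"tx":0,"ty":0,"tz":-0.5,"turn":0,"gripper":0.0876}
  ]
}}

```text
time_s: 2.85
tcp_pos: [0.1446, 0.5857, 0.7668]
eef_rot: [-99.2, 1.9, 165.6]
contact_force: [-1.2, 0.3, 0.2]
gripper_width: 0.0877
```

Call:
{"method": "apply_moves", "body": {
  "deltas": [
    {"tx":0,"ty":-0.1,"tz":-0.5,"turn":0,"gripper":0.0876}
  ]
}}

```text
time_s: 2.95
tcp_pos: [0.1511, 0.6176, 0.752]
eef_rot: [-100.2, 2.2, 165.6]
contact_force: [-0.9, 1.4, -0.7]
gripper_width: 0.0878
```

Call:
{"method": "apply_moves", "body": {
  "deltas": [
    {"tx":0,"ty":-0.4,"tz":-0.4,"turn":0,"gripper":0.0876}
  ]
}}

```text
time_s: 3.05
tcp_pos: [0.1511, 0.6272, 0.7531]
eef_rot: [-101.5, 2.6, 165.6]
contact_force: [-0.8, 2.2, -0.0]
gripper_width: 0.0874
```

Call:
{"method": "apply_moves", "body": {
  "deltas": [
    {"tx":0,"ty":-0.4,"tz":-0.4,"turn":0,"gripper":0.0876}
  ]
}}

```text
time_s: 3.15
tcp_pos: [0.1516, 0.6297, 0.7638]
eef_rot: [-103.6, 2.9, 165.4]
contact_force: [-0.6, -0.2, -0.7]
gripper_width: 0.0875
```

Call:
{"method": "apply_moves", "body": {
  "deltas": [
    {"tx":0,"ty":-0.3,"tz":-0.4,"turn":0,"gripper":0.0876}
  ]
}}

```text
time_s: 3.25
tcp_pos: [0.1532, 0.6376, 0.7708]
eef_rot: [-105.7, 3.2, 165.3]
contact_force: [0.2, -0.8, -0.1]
gripper_width: 0.0875
```

Call:
{"method": "apply_moves", "body": {
  "deltas": [
    {"tx":0,"ty":-0.3,"tz":-0.4,"turn":0,"gripper":0.0876}
  ]
}}

```text
time_s: 3.35
tcp_pos: [0.1538, 0.6473, 0.7756]
eef_rot: [-107.5, 3.4, 165.2]
contact_force: [0.8, -0.3, 0.6]
gripper_width: 0.0877
```

```bash
cat > st.py <<'E'
from h import *
s=r.get_state(); M=R.from_euler("xyz",s["eef_rot"],degrees=True).as_matrix()
y=M[:,1]; print("t",s["time_s"],"j",s["joints"].round(1),"tcp",s["tcp_pos"].round(4))
print("tilt",np.degrees(np.arccos(-y[2])).round(2),"lean az",np.degrees(np.arctan2(y[1],y[0])).round(1),"x",M[:,0].round(3),"y",y.round(3),"z",M[:,2].round(3),s["gripper_width"].round(4),s["contact_force"].round(1))
E
python3 st.py
```

```text
t 3.35 j [  98.7   23.8   71.7   11.8 -122.4  -15.3] tcp [0.1538 0.6473 0.7756]Traceback (most recent call last):
  File "st.py", line 4, in <module>
    print("tilt",np.degrees(np.arccos(-y[2])).round(2),"lean az",np.degrees(np.arctan2(y[1],y[0])).round(1),"x",M[:,0].round(3),"y",y.round(3),"z",M[:,2].round(3),s["gripper_width"].round(4),s["contact_force"].round(1))
                                                                                                                                                                   ^^^^^^^^^^^^^^^^^^^^^^^^
AttributeError: 'float' object has no attribute 'round'
```

Call:
{"method": "apply_moves", "body": {
  "deltas": [
    {"tx":0,"ty":-0.35,"tz":-0.4,"turn":0,"gripper":0.0876}
  ]
}}

```text
time_s: 3.45
tcp_pos: [0.1531, 0.6536, 0.7825]
eef_rot: [-109.3, 3.8, 165.2]
contact_force: [-0.0, 0.3, -0.3]
gripper_width: 0.0876
```

Call:
{"method": "apply_moves", "body": {
  "deltas": [
    {"tx":0,"ty":-0.3,"tz":-0.4,"turn":0,"gripper":0.0876}
  ]
}}

```text
time_s: 3.55
tcp_pos: [0.1533, 0.6606, 0.7901]
eef_rot: [-111.2, 4.0, 165.0]
contact_force: [0.3, 0.1, 0.2]
gripper_width: 0.0874
```

Call:
{"method": "apply_moves", "body": {
  "deltas": [
    {"tx":0,"ty":-0.3,"tz":-0.4,"turn":0,"gripper":0.0876}
  ]
}}

```text
time_s: 3.65
tcp_pos: [0.1528, 0.6676, 0.7975]
eef_rot: [-113.1, 4.3, 164.9]
contact_force: [0.5, -0.1, 0.2]
gripper_width: 0.0877
```

Call:
{"method": "apply_moves", "body": {
  "deltas": [
    {"tx":0,"ty":-0.3,"tz":-0.4,"turn":0,"gripper":0.0876}
  ]
}}

```text
time_s: 3.75
tcp_pos: [0.152, 0.6735, 0.8061]
eef_rot: [-115.0, 4.6, 164.8]
contact_force: [-0.0, 0.1, 0.2]
gripper_width: 0.0876
```

Call:
{"method": "apply_moves", "body": {
  "deltas": [
    {"tx":0,"ty":-0.3,"tz":-0.4,"turn":0,"gripper":0.0876}
  ]
}}

```text
time_s: 3.85
tcp_pos: [0.1507, 0.6779, 0.8159]
eef_rot: [-116.9, 4.9, 164.7]
contact_force: [0.0, -0.0, -0.5]
gripper_width: 0.0875
```

```bash
sed -i 's/s\["gripper_width"\].round(4)/round(s["gripper_width"],4)/' st.py; python3 st.py
```

```text
t 3.85 j [ 101.3   23.2   71.7   17.4 -114.8  -14.8] tcp [0.1507 0.6779 0.8159]
tilt 27.3 lean az 65.1 x [-0.961  0.263 -0.086] y [ 0.193  0.416 -0.889] z [-0.198 -0.87  -0.451] 0.0875 [ 0.  -0.  -0.5]
```

Call:
{"method": "apply_moves", "body": {
  "deltas": [
    {"tx":0.05,"ty":0.01,"tz":0.02,"turn":0,"gripper":0.0876},
    {"tx":0.1,"ty":0.02,"tz":0.03,"turn":0,"gripper":0.0876},
    {"tx":0.15,"ty":0.02,"tz":0.04,"turn":0,"gripper":0.0876},
    {"tx":0.2,"ty":0.02,"tz":0.05,"turn":0,"gripper":0.0876},
    {"tx":0.25,"ty":0.02,"tz":0.05,"turn":0,"gripper":0.0876}
  ]
}}

```text
time_s: 4.35
tcp_pos: [-0.0807, 0.7028, 0.7574]
eef_rot: [-116.9, 4.8, 164.7]
contact_force: [1.1, 1.0, 0.7]
gripper_width: 0.0877
```

```bash
python3 st.py
```

```text
t 4.35 j [ 123.1   18.4   50.    23.7 -104.9  -37.6] tcp [-0.0807  0.7028  0.7574]
tilt 27.32 lean az 65.4 x [-0.961  0.263 -0.083] y [ 0.191  0.417 -0.888] z [-0.199 -0.87  -0.451] 0.0877 [1.1 1.  0.7]
```

Call:
{"method": "apply_moves", "body": {
  "deltas": [
    {"tx":0.08,"ty":-0.28,"tz":-0.4,"turn":0,"gripper":0.0876},
    {"tx":0.08,"ty":-0.28,"tz":-0.4,"turn":0,"gripper":0.0876}
  ]
}}

```text
time_s: 4.55
tcp_pos: [-0.086, 0.7265, 0.7915]
eef_rot: [-118.3, 5.0, 165.0]
contact_force: [-23.8, -22.3, 33.2]
gripper_width: 0.0874
```

Call:
{"method": "apply_moves", "body": {
  "deltas": [
    {"tx":0.1,"ty":-0.28,"tz":-0.4,"turn":0,"gripper":0.0876}
  ]
}}

```text
time_s: 4.65
tcp_pos: [-0.0896, 0.7346, 0.7952]
eef_rot: [-119.7, 5.1, 165.1]
contact_force: [-2.6, 2.1, -2.8]
gripper_width: 0.0878
```

Call:
{"method": "apply_moves", "body": {
  "deltas": [
    {"tx":0.1,"ty":-0.28,"tz":-0.4,"turn":0,"gripper":0.0876}
  ]
}}

```text
time_s: 4.75
tcp_pos: [-0.0898, 0.735, 0.8143]
eef_rot: [-122.5, 4.2, 165.1]
contact_force: [0.3, -0.7, 0.6]
gripper_width: 0.0875
```

Call:
{"method": "apply_moves", "body": {
  "deltas": [
    {"tx":0.1,"ty":-0.28,"tz":-0.4,"turn":0,"gripper":0.0876}
  ]
}}

```text
time_s: 4.85
tcp_pos: [-0.0905, 0.7342, 0.8301]
eef_rot: [-124.7, 3.7, 165.2]
contact_force: [0.1, -0.7, 0.2]
gripper_width: 0.0879
```

```bash
python3 st.py
```

```text
t 4.85 j [ 123.9   27.2   71.7   29.4 -109.7  -31.2] tcp [-0.0905  0.7342  0.8301]
tilt 34.85 lean az 69.8 x [-0.965  0.255 -0.065] y [ 0.197  0.536 -0.821] z [-0.174 -0.805 -0.568] 0.0879 [ 0.1 -0.7  0.2]
```

Call:
{"method": "apply_moves", "body": {
  "deltas": [
    {"tx":0.12,"ty":-0.25,"tz":-0.4,"turn":0,"gripper":0.0876}
  ]
}}

```text
time_s: 4.95
tcp_pos: [-0.0945, 0.7365, 0.8423]
eef_rot: [-126.7, 3.4, 165.4]
contact_force: [0.5, -0.3, 1.5]
gripper_width: 0.088
```

Call:
{"method": "apply_moves", "body": {
  "deltas": [
    {"tx":0.12,"ty":-0.25,"tz":-0.4,"turn":0,"gripper":0.0876}
  ]
}}

```text
time_s: 5.05
tcp_pos: [-0.1001, 0.7393, 0.8533]
eef_rot: [-128.6, 3.2, 165.6]
contact_force: [-0.5, -0.2, -0.3]
gripper_width: 0.0876
```

```bash
python3 st.py
```

```text
t 5.05 j [ 125.3   26.8   71.7   31.8 -106.8  -31.4] tcp [-0.1001  0.7393  0.8533]
tilt 38.73 lean az 71.6 x [-0.967  0.248 -0.056] y [ 0.198  0.594 -0.78 ] z [-0.16  -0.766 -0.623] 0.0876 [-0.5 -0.2 -0.3]
```

```bash
cat > go.py <<'E'
import sys
from h import *
s=r.get_state(); M=R.from_euler("xyz",s["eef_rot"],degrees=True).as_matrix()
for a in sys.argv[1:]:
    w=np.array(eval(a))-s["tcp_pos"]; print(a,"tool delta",(M.T@w).round(4),"len",np.linalg.norm(w).round(3))
E
python3 go.py "(0.1,.6,.72)" "(.3,.5,.6)"
```

```text
(0.1,.6,.72) tool delta [-0.2206  0.0608  0.1577] len 0.278
(.3,.5,.6) tool delta [-0.4321  0.1346  0.277 ] len 0.531
```

Call:
{"method": "apply_moves", "body": {
  "deltas": [
    {"tx":-0.042,"ty":0.012,"tz":0.03,"turn":0.1,"gripper":0.0876},
    {"tx":-0.084,"ty":0.024,"tz":0.06,"turn":0.2,"gripper":0.0876},
    {"tx":-0.126,"ty":0.036,"tz":0.09,"turn":0.3,"gripper":0.0876},
    {"tx":-0.168,"ty":0.048,"tz":0.12,"turn":0.4,"gripper":0.0876},
    {"tx":-0.21,"ty":0.06,"tz":0.15,"turn":0.5,"gripper":0.0876}
  ]
}}

```text
time_s: 5.55
tcp_pos: [0.0455, 0.6385, 0.756]
eef_rot: [-126.2, -14.5, 142.7]
contact_force: [0.4, 0.2, 1.6]
gripper_width: 0.0875
```

```bash
python3 st.py; python3 go.py "(.27,.5,.62)"  "(.35,.45,.6)"
```

```text
t 5.55 j [117.2  -1.7  18.   26.8 -81.4 -66.6] tcp [0.0455 0.6385 0.756 ]
tilt 38.68 lean az 71.6 x [-0.77   0.587  0.251] y [ 0.197  0.593 -0.781] z [-0.607 -0.552 -0.572] 0.0875 [0.4 0.2 1.6]
(.27,.5,.62) tool delta [-0.2883  0.0683  0.018 ] len 0.297
(.35,.45,.6) tool delta [-0.3842  0.07    0.0084] len 0.391
```

Call:
{"method": "apply_moves", "body": {
  "deltas": [
    {"tx":-0.05,"ty":0.01,"tz":0.0,"turn":0.1,"gripper":0.0876},
    {"tx":-0.1,"ty":0.02,"tz":0.0,"turn":0.2,"gripper":0.0876},
    {"tx":-0.15,"ty":0.03,"tz":0.0,"turn":0.3,"gripper":0.0876},
    {"tx":-0.2,"ty":0.04,"tz":0.0,"turn":0.4,"gripper":0.0876},
    {"tx":-0.25,"ty":0.05,"tz":0.0,"turn":0.5,"gripper":0.0876}
  ]
}}

```text
time_s: 6.05
tcp_pos: [0.2441, 0.524, 0.6588]
eef_rot: [-116.3, -29.6, 116.4]
contact_force: [1.1, 0.9, 0.1]
gripper_width: 0.0877
```

```bash
python3 st.py; python3 go.py "(.4,.3,.55)"  "(.45,.2,.5)"
```

```text
t 6.05 j [ 92.6 -13.2   0.5  14.2 -67.5 -74.4] tcp [0.2441 0.524  0.6588]
tilt 38.8 lean az 71.4 x [-0.386  0.779  0.495] y [ 0.199  0.594 -0.779] z [-0.901 -0.202 -0.385] 0.0877 [1.1 0.9 0.1]
(.4,.3,.55) tool delta [-0.2884 -0.0172 -0.0532] len 0.294
(.45,.2,.5) tool delta [-0.4103 -0.0277 -0.0588] len 0.415
```

Call:
{"method": "apply_moves", "body": {
  "deltas": [
    {"tx":-0.05,"ty":-0.003,"tz":-0.009,"turn":0.08,"gripper":0.0876},
    {"tx":-0.1,"ty":-0.006,"tz":-0.018,"turn":0.16,"gripper":0.0876},
    {"tx":-0.15,"ty":-0.009,"tz":-0.027,"turn":0.24,"gripper":0.0876},
    {"tx":-0.2,"ty":-0.012,"tz":-0.036,"turn":0.32,"gripper":0.0876},
    {"tx":-0.24,"ty":-0.015,"tz":-0.045,"turn":0.4,"gripper":0.0876}
  ]
}}

```text
time_s: 6.55
tcp_pos: [0.3738, 0.3368, 0.5711]
eef_rot: [-102.1, -37.2, 90.6]
contact_force: [2.2, 0.3, -0.5]
gripper_width: 0.0879
```

```bash
python3 st.py; python3 go.py "(.45,.05,.48)"  "(.45,-.1,.4)"
```

```text
t 6.55 j [ 57.9 -18.7  -4.6  -9.  -66.3 -60.6] tcp [0.3738 0.3368 0.5711]
tilt 38.84 lean az 71.1 x [-0.008  0.796  0.605] y [ 0.203  0.593 -0.779] z [-0.979  0.116 -0.166] 0.0879 [ 2.2  0.3 -0.5]
(.45,.05,.48) tool delta [-0.2841 -0.0838 -0.0928] len 0.31
(.45,-.1,.4) tool delta [-0.452  -0.1105 -0.0969] len 0.475
```

Call:
{"method": "apply_moves", "body": {
  "deltas": [
    {"tx":-0.046,"ty":-0.014,"tz":-0.015,"turn":0.06,"gripper":0.0876},
    {"tx":-0.092,"ty":-0.028,"tz":-0.03,"turn":0.12,"gripper":0.0876},
    {"tx":-0.138,"ty":-0.042,"tz":-0.045,"turn":0.18,"gripper":0.0876},
    {"tx":-0.184,"ty":-0.056,"tz":-0.06,"turn":0.24,"gripper":0.0876},
    {"tx":-0.23,"ty":-0.07,"tz":-0.075,"turn":0.268,"gripper":0.0876}
  ]
}}

```text
time_s: 7.05
tcp_pos: [0.432, 0.1163, 0.5044]
eef_rot: [-90.4, -38.6, 71.4]
contact_force: [1.9, 1.1, 0.1]
gripper_width: 0.0875
```

```bash
python3 st.py; python3 go.py "(.43,-.25,.36)"  "(.42,-.38,.25)"
```

```text
t 7.05 j [ 10.6 -13.6  -0.5 -33.1 -82.7 -31.1] tcp [0.432  0.1163 0.5044]
tilt 38.65 lean az 70.7 x [0.249 0.74  0.624] y [ 0.206  0.59  -0.781] z [-0.946  0.323 -0.006] 0.0875 [1.9 1.1 0.1]
(.43,-.25,.36) tool delta [-0.3619 -0.1035 -0.1156] len 0.394
(.42,-.38,.25) tool delta [-0.5293 -0.0963 -0.1475] len 0.558
```

Call:
{"method": "apply_moves", "body": {
  "deltas": [
    {"tx":-0.045,"ty":-0.013,"tz":-0.014,"turn":0,"gripper":0.0876},
    {"tx":-0.09,"ty":-0.026,"tz":-0.028,"turn":0,"gripper":0.0876},
    {"tx":-0.135,"ty":-0.039,"tz":-0.042,"turn":0,"gripper":0.0876},
    {"tx":-0.18,"ty":-0.052,"tz":-0.056,"turn":0,"gripper":0.0876},
    {"tx":-0.225,"ty":-0.065,"tz":-0.07,"turn":0,"gripper":0.0876}
  ]
}}

```text
time_s: 7.55
tcp_pos: [0.4289, -0.1122, 0.4141]
eef_rot: [-90.5, -38.3, 71.5]
contact_force: [1.5, 0.0, 1.4]
gripper_width: 0.0874
```

```bash
python3 st.py; python3 go.py "(.42,-.4,.26)"  "(.42,-.41,.24)"
```

```text
t 7.55 j [-24.1  -1.1   0.9 -38.3 -94.5   3.2] tcp [ 0.4289 -0.1122  0.4141]
tilt 38.35 lean az 70.7 x [0.249 0.744 0.62 ] y [ 0.205  0.586 -0.784] z [-0.947  0.322 -0.006] 0.0874 [1.5 0.  1.4]
(.42,-.4,.26) tool delta [-0.3119 -0.0495 -0.0833] len 0.327
(.42,-.41,.24) tool delta [-0.3318 -0.0397 -0.0864] len 0.345
```

Call:
{"method": "apply_moves", "body": {
  "deltas": [
    {"tx":-0.045,"ty":-0.008,"tz":-0.012,"turn":0,"gripper":0.0876},
    {"tx":-0.09,"ty":-0.015,"tz":-0.024,"turn":0,"gripper":0.0876},
    {"tx":-0.135,"ty":-0.022,"tz":-0.036,"turn":0,"gripper":0.0876},
    {"tx":-0.18,"ty":-0.03,"tz":-0.048,"turn":0,"gripper":0.0876},
    {"tx":-0.225,"ty":-0.037,"tz":-0.06,"turn":0,"gripper":0.0876}
  ]
}}

```text
time_s: 8.05
tcp_pos: [0.4222, -0.3204, 0.3026]
eef_rot: [-90.4, -38.2, 71.5]
contact_force: [0.6, -0.7, 0.9]
gripper_width: 0.0876
```

Call:
{"method": "apply_moves", "body": {
  "deltas": [
    {"tx":-0.045,"ty":-0.006,"tz":-0.012,"turn":0,"gripper":0.0876},
    {"tx":-0.08,"ty":-0.012,"tz":-0.02,"turn":0,"gripper":0.0876},
    {"tx":-0.08,"ty":-0.012,"tz":-0.02,"turn":0,"gripper":0.0876}
  ]
}}

```text
time_s: 8.35
tcp_pos: [0.4177, -0.3942, 0.2584]
eef_rot: [-89.8, -38.4, 71.0]
contact_force: [0.0, 1.1, -0.3]
gripper_width: 0.0878
```

```bash
python3 - <<'E'
from h import *
s=r.get_state(); p,d=capture("wrist"); np.savez("pics/w1.npz",p=p,d=d,pos=s["tcp_pos"],rot=s["eef_rot"]); save("w1.png",p)
E
python3 st.py
```

```text
t 8.4 j [-47.   24.4  11.9 -33.4 -96.7  29.8] tcp [ 0.4182 -0.3927  0.2602]
tilt 38.35 lean az 71.2 x [0.254 0.742 0.62 ] y [ 0.2    0.587 -0.784] z [-0.946  0.323  0.   ] 0.0875 [ 0.8  0.1 -0.5]
```

View pics/w1.png

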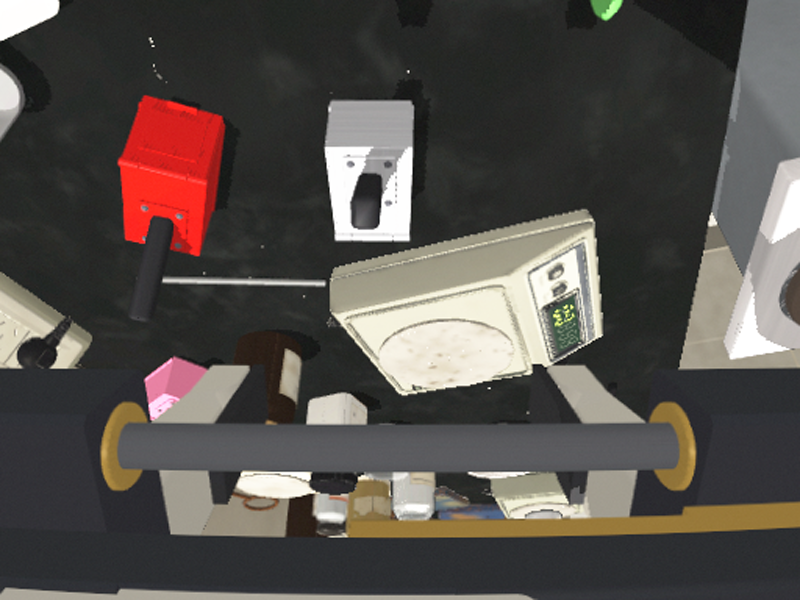

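Run:
```python
from h import *
z=np.load("pics/w1.npz"); p,d=z["p"].astype(int),z["d"]; st=dict(tcp_pos=z["pos"],eef_rot=z["rot"])
save("w1tin.png",p.astype(np.uint8),(195,55,285,165))
uv=np.array([(327,148),(412,148),(411,240),(335,240)])/1.5625
q=onplane("wrist",uv,.052,st); print(q.round(4))
for a,b in [(0,3),(1,2)]: e=q[b]-q[a]; print("len",np.hypot(*e[:2]),"az",np.degrees(np.arctan2(e[1],e[0])))
for a,b in [(1,0),(2,3)]: e=q[b]-q[a]; print("wid",np.hypot(*e[:2]),"az-90?",np.degrees(np.arctan2(e[1],e[0])))
# grip: dark on the roof
v,u=np.mgrid[108:150,218:256]; v=v.ravel();u=u.ravel()
P=bydepth("wrist",np.c_[u,v],d,st); k=(p[v,u].max(1)<75)&(P[:,2]>.06)
P=P[k]; print(len(P)); 
for zz in np.arange(.06,.125,.01):
    s=abs(P[:,2]-zz)<.005
    if s.any(): print(zz.round(3),P[s].mean(0).round(4),P[s].min(0).round(4),P[s].max(0).round(4),s.sum())
# pan
H=bydepth("wrist",np.mgrid[0:512,0:384].reshape(2,-1).T,d,st)
```

```text
[[ 0.4802 -0.3489  0.052 ]
 [ 0.4297 -0.3314  0.052 ]
 [ 0.4565 -0.2497  0.052 ]
 [ 0.5111 -0.2686  0.052 ]]
len 0.08607301004835892 az 68.99009592434585
len 0.08599291049471613 az 71.85299741906752
wid 0.053495268458792385 az-90? -19.158138814819246
wid 0.057794127257996084 az-90? -19.110016947197824
441
0.06 [ 0.4594 -0.326   0.0623] [ 0.4539 -0.3301  0.0601] [ 0.4657 -0.311   0.0647] 18
0.07 [ 0.4584 -0.3313  0.0701] [ 0.4519 -0.3352  0.0654] [ 0.4651 -0.3262  0.0743] 35
0.08 [ 0.4551 -0.337   0.0808] [ 0.4498 -0.3417  0.0758] [ 0.4625 -0.33    0.0849] 33
0.09 [ 0.4526 -0.3416  0.0907] [ 0.4482 -0.3469  0.0851] [ 0.4604 -0.3343  0.095 ] 43
0.1 [ 0.4518 -0.3469  0.0996] [ 0.446  -0.3527  0.0951] [ 0.4596 -0.3325  0.1048] 53
0.11 [ 0.4513 -0.3505  0.1114] [ 0.4452 -0.3552  0.1055] [ 0.4609 -0.3396  0.115 ] 182
0.12 [ 0.4524 -0.3426  0.1171] [ 0.4472 -0.3492  0.115 ] [ 0.4621 -0.3371  0.1197] 76
```

View pics/w1tin.png

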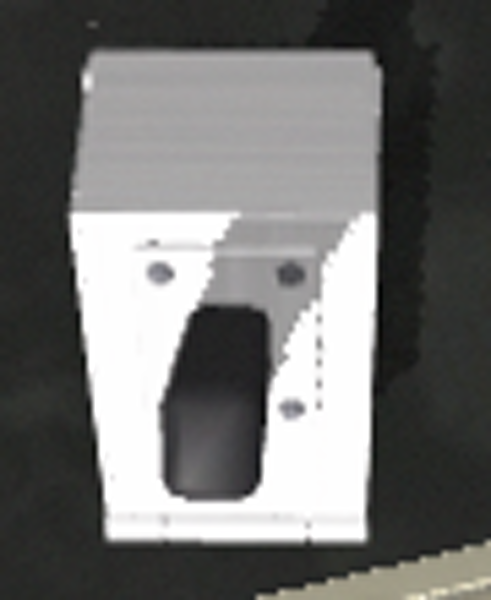

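```bash
python3 go.py "(.4384,-.389,.1688)" "(.4584,-.3303,.0904)"
```

```text
(.4384,-.389,.1688) tool delta [-0.0488  0.078  -0.018 ] len 0.094
(.4584,-.3303,.0904) tool delta [-0.0488  0.1779 -0.0179] len 0.185
```

Call:
{"method": "apply_moves", "body": {
  "deltas": [
    {"tx":-0.025,"ty":0.04,"tz":-0.009,"turn":0,"gripper":0.0876},
    {"tx":-0.049,"ty":0.075,"tz":-0.018,"turn":0,"gripper":0.0876},
    {"tx":-0.049,"ty":0.1,"tz":-0.018,"turn":0,"gripper":0.0876},
    {"tx":-0.049,"ty":0.12,"tz":-0.018,"turn":0,"gripper":0.0876},
    {"tx":-0.049,"ty":0.12,"tz":-0.018,"turn":0,"gripper":0.0876}
  ]
}}

```text
time_s: 8.9
tcp_pos: [0.4476, -0.3603, 0.1371]
eef_rot: [-90.0, -38.4, 71.4]
contact_force: [-0.0, -0.9, 0.0]
gripper_width: 0.0874
```

```bash
python3 st.py; python3 go.py "(.4584,-.3303,.0904)"
python3 - <<'E'
from h import *
s=r.get_state(); p,d=capture("wrist"); np.savez("pics/w2.npz",p=p,d=d,pos=s["tcp_pos"],rot=s["eef_rot"]); save("w2.png",p)
E
```

```text
t 8.9 j [-43.4  29.7   3.6 -34.6 -83.6  34.9] tcp [ 0.4476 -0.3603  0.1371]
tilt 38.4 lean az 71.3 x [0.25  0.743 0.621] y [ 0.199  0.588 -0.784] z [-0.948  0.32  -0.001] 0.0874 [-0.  -0.9  0. ]
(.4584,-.3303,.0904) tool delta [-0.004   0.0564 -0.0007] len 0.057
```

View pics/w2.png

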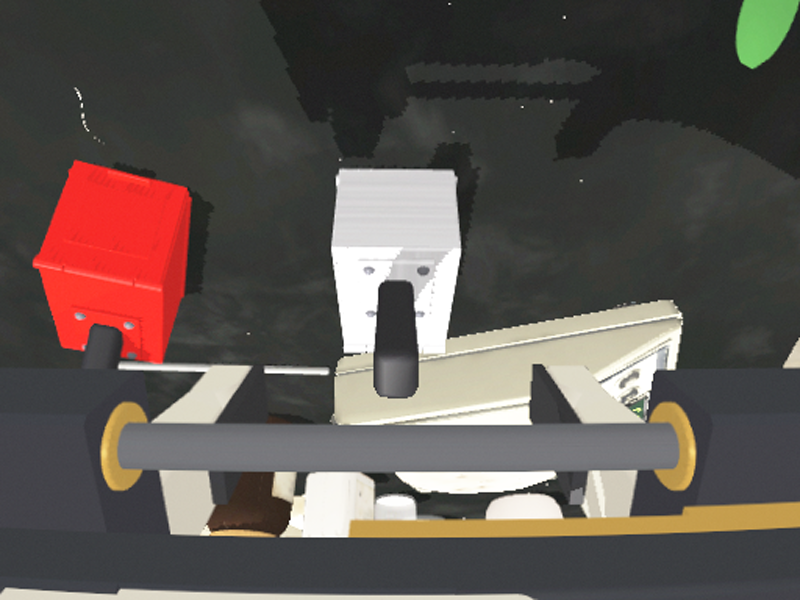

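Call:
{"method": "apply_moves", "body": {
  "deltas": [
    {"tx":-0.002,"ty":0.025,"tz":0,"turn":0,"gripper":0.0876},
    {"tx":-0.004,"ty":0.045,"tz":0,"turn":0,"gripper":0.0876},
    {"tx":-0.004,"ty":0.056,"tz":0,"turn":0,"gripper":0.0876},
    {"tx":-0.004,"ty":0.056,"tz":0,"turn":0,"gripper":0.0876}
  ]
}}

```text
time_s: 9.35
tcp_pos: [0.4573, -0.3321, 0.0915]
eef_rot: [-90.1, -38.4, 71.4]
contact_force: [0.7, -0.5, 0.6]
gripper_width: 0.0876
```

```bash
python3 st.py
python3 - <<'E'
from h import *
p,d=capture("wrist"); save("w3.png",p)
E
```

```text
t 9.35 j [-41.2  31.3  -0.3 -35.9 -78.   36.5] tcp [ 0.4573 -0.3321  0.0915]
tilt 38.36 lean az 71.2 x [0.25  0.743 0.621] y [ 0.2    0.588 -0.784] z [-0.947  0.32  -0.001] 0.0876 [ 0.7 -0.5  0.6]
```

View pics/w3.png

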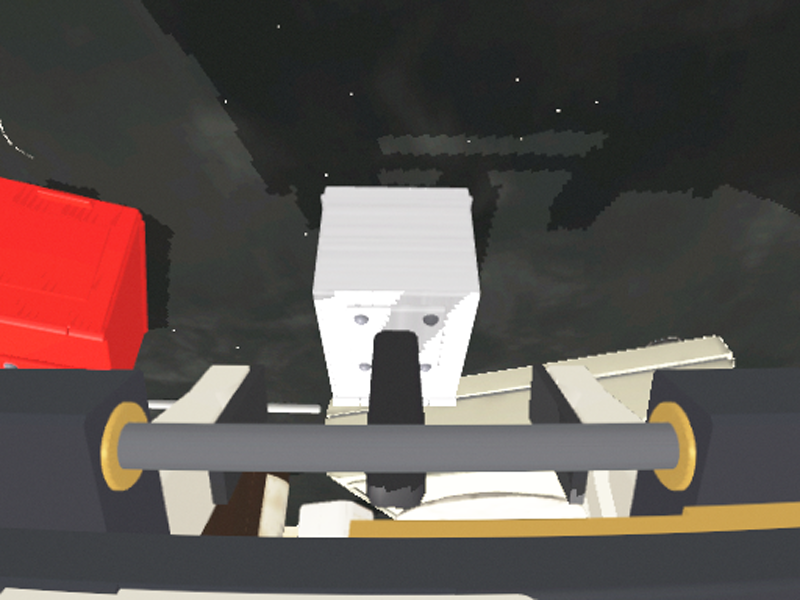

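Call:
{"method": "apply_moves", "body": {
  "deltas": [
    {"tx":0,"ty":0,"tz":0,"turn":0,"gripper":0.01},
    {"tx":0,"ty":0,"tz":0,"turn":0,"gripper":0.01},
    {"tx":0,"ty":0,"tz":0,"turn":0,"gripper":0.01},
    {"tx":0,"ty":0,"tz":0,"turn":0,"gripper":0.01},
    {"tx":0,"ty":0,"tz":0,"turn":0,"gripper":0.01}
  ],
  "newtons": 55
}}

```text
time_s: 9.9
tcp_pos: [0.4568, -0.3325, 0.091]
eef_rot: [-90.0, -38.4, 71.3]
contact_force: [1.0, 0.7, -1.0]
gripper_width: 0.0528
```

Call:
{"method": "apply_moves", "body": {
  "deltas": [
    {"tx":0,"ty":0,"tz":0,"turn":0,"gripper":0.01},
    {"tx":0,"ty":0,"tz":0,"turn":0,"gripper":0.01},
    {"tx":0,"ty":0,"tz":0,"turn":0,"gripper":0.01}
  ],
  "newtons": 55
}}

```text
time_s: 10.2
tcp_pos: [0.4568, -0.3323, 0.0908]
eef_rot: [-90.0, -38.4, 71.3]
contact_force: [0.9, 0.1, 0.2]
gripper_width: 0.0293
```

```bash
python3 st.py; python3 go.py "(.4573,-.3321,.19)" "(.4573,-.3321,.29)"
python3 - <<'E'
from h import *
p,d=capture("wrist"); save("w4.png",p)
E
```

```text
t 10.2 j [-41.3  31.3  -0.3 -35.9 -78.   36.5] tcp [ 0.4568 -0.3323  0.0908]
tilt 38.39 lean az 71.2 x [0.252 0.742 0.621] y [ 0.2    0.588 -0.784] z [-0.947  0.321 -0.   ] 0.0293 [0.9 0.1 0.2]
(.4573,-.3321,.19) tool delta [ 0.0619 -0.0775 -0.0004] len 0.099
(.4573,-.3321,.29) tool delta [ 0.124  -0.1559 -0.0004] len 0.199
```

View pics/w4.png

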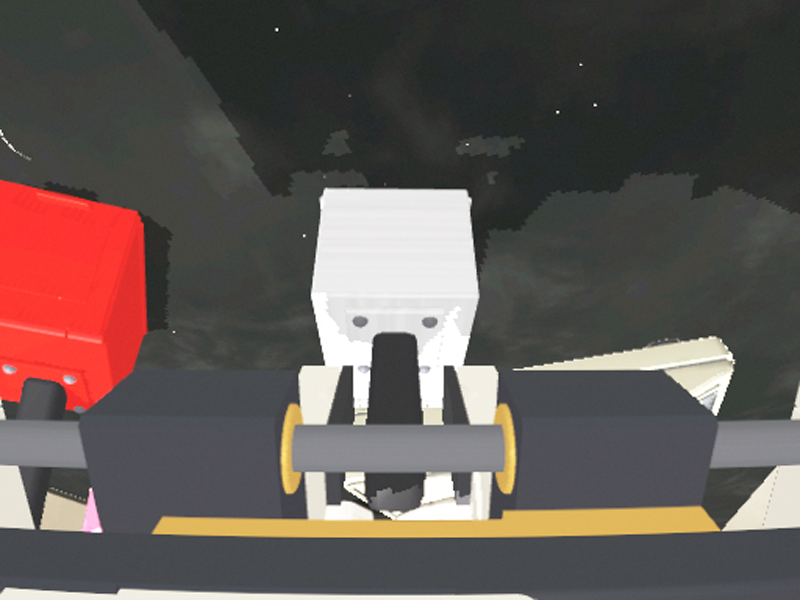

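Still closing (jaws at cols 340 and 450, grip at col 395 between them). Continue.

Call:
{"method": "apply_moves", "body": {
  "deltas": [
    {"tx":0,"ty":0,"tz":0,"turn":0,"gripper":0.01},
    {"tx":0,"ty":0,"tz":0,"turn":0,"gripper":0.01},
    {"tx":0,"ty":0,"tz":0,"turn":0,"gripper":0.01},
    {"tx":0,"ty":0,"tz":0,"turn":0,"gripper":0.01},
    {"tx":0,"ty":0,"tz":0,"turn":0,"gripper":0.01}
  ],
  "newtons": 55
}}

```text
time_s: 10.75
tcp_pos: [0.4569, -0.3324, 0.0907]
eef_rot: [-90.0, -38.4, 71.3]
contact_force: [0.8, -0.6, -1.7]
gripper_width: 0.0159
```

Call:
{"method": "apply_moves", "body": {
  "deltas": [
    {"tx":0.006,"ty":-0.008,"tz":0,"turn":0,"gripper":0.01},
    {"tx":0.019,"ty":-0.023,"tz":0,"turn":0,"gripper":0.01},
    {"tx":0.037,"ty":-0.047,"tz":0,"turn":0,"gripper":0.01},
    {"tx":0.062,"ty":-0.078,"tz":0,"turn":0,"gripper":0.01},
    {"tx":0.081,"ty":-0.102,"tz":0,"turn":0,"gripper":0.01}
  ]
}}

```text
time_s: 11.25
tcp_pos: [0.4568, -0.3324, 0.2251]
eef_rot: [-90.2, -38.3, 71.4]
contact_force: [0.7, -1.4, -3.0]
gripper_width: 0.0159
```

```bash
python3 st.py; python3 go.py "(.46,-.1,.3)" "(.45,.1,.3)"
python3 - <<'E'
from h import *
p,d=capture("wrist"); save("w5.png",p)
E
```

```text
t 11.25 j [-41.1  23.3   5.9 -35.  -89.4  28.1] tcp [ 0.4568 -0.3324  0.2251]
tilt 38.29 lean az 71.1 x [0.25  0.744 0.62 ] y [ 0.201  0.586 -0.785] z [-0.947  0.321 -0.002] 0.0159 [ 0.7 -1.4 -3. ]
(.46,-.1,.3) tool delta [0.2202 0.0781 0.0713] len 0.244
(.45,.1,.3) tool delta [0.3665 0.1933 0.1449] len 0.439
```

View pics/w5.png

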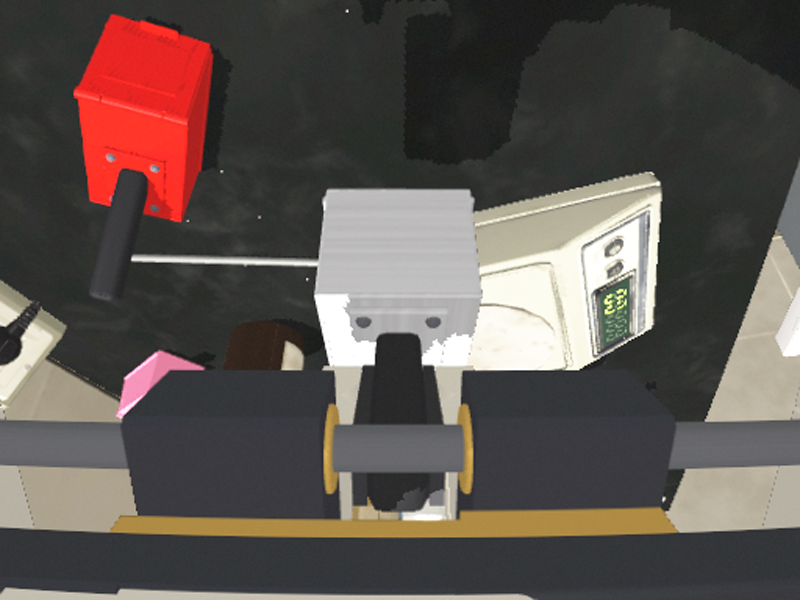

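```bash
python3 go.py "(.4655,.262,.30)"
```

```text
(.4655,.262,.30) tool delta [0.4904 0.2935 0.1828] len 0.6
```

Call:
{"method": "apply_moves", "body": {
  "deltas": [
    {"tx":0.008,"ty":0.005,"tz":0.003,"turn":0,"gripper":0.01},
    {"tx":0.0245,"ty":0.0147,"tz":0.0092,"turn":0,"gripper":0.01},
    {"tx":0.049,"ty":0.0293,"tz":0.0183,"turn":0,"gripper":0.01},
    {"tx":0.0817,"ty":0.0489,"tz":0.0305,"turn":0,"gripper":0.01},
    {"tx":0.1144,"ty":0.0685,"tz":0.0427,"turn":0,"gripper":0.01}
  ]
}}

```text
time_s: 11.8
tcp_pos: [0.458, -0.1913, 0.2383]
eef_rot: [-89.9, -38.4, 71.2]
contact_force: [1.2, 0.7, -3.4]
gripper_width: 0.0158
```

Call:
{"method": "apply_moves", "body": {
  "deltas": [
    {"tx":0.0327,"ty":0.0196,"tz":0.0122,"turn":0,"gripper":0.01},
    {"tx":0.0654,"ty":0.0391,"tz":0.0244,"turn":0,"gripper":0.01},
    {"tx":0.098,"ty":0.0587,"tz":0.0366,"turn":0,"gripper":0.01},
    {"tx":0.1307,"ty":0.0782,"tz":0.0488,"turn":0,"gripper":0.01},
    {"tx":0.1634,"ty":0.0978,"tz":0.061,"turn":0,"gripper":0.01}
  ]
}}

```text
time_s: 12.3
tcp_pos: [0.4602, 0.0072, 0.2634]
eef_rot: [-89.9, -38.4, 71.2]
contact_force: [1.8, 0.6, -3.9]
gripper_width: 0.0159
```

```bash
python3 st.py; python3 go.py "(.4655,.262,.30)"
```

```text
t 12.3 j [ -8.5   0.7 -16.2 -40.4 -70.5   2.9] tcp [0.4602 0.0072 0.2634]
tilt 38.41 lean az 71.4 x [0.252 0.742 0.621] y [ 0.199  0.589 -0.784] z [-0.947  0.321  0.001] 0.0159 [ 1.8  0.6 -3.9]
(.4655,.262,.30) tool delta [0.2131 0.1224 0.0768] len 0.257
```

Call:
{"method": "apply_moves", "body": {
  "deltas": [
    {"tx":0.033,"ty":0.019,"tz":0.012,"turn":-0.08,"gripper":0.01},
    {"tx":0.066,"ty":0.038,"tz":0.024,"turn":-0.18,"gripper":0.01},
    {"tx":0.099,"ty":0.057,"tz":0.036,"turn":-0.28,"gripper":0.01},
    {"tx":0.13,"ty":0.075,"tz":0.047,"turn":-0.38,"gripper":0.01},
    {"tx":0.158,"ty":0.091,"tz":0.057,"turn":-0.48,"gripper":0.01}
  ]
}}

```text
time_s: 12.8
tcp_pos: [0.4636, 0.196, 0.2902]
eef_rot: [-110.2, -33.4, 105.2]
contact_force: [1.9, -0.3, -3.8]
gripper_width: 0.0154
```

```bash
python3 st.py; python3 go.py "(.4655,.262,.30)"
```

```text
t 12.8 j [ 20.9  -5.8 -20.2 -36.  -54.8   4. ] tcp [0.4636 0.196  0.2902]
tilt 38.4 lean az 71.4 x [-0.218  0.806  0.55 ] y [ 0.198  0.589 -0.784] z [-0.956 -0.062 -0.288] 0.0154 [ 1.9 -0.3 -3.8]
(.4655,.262,.30) tool delta [ 0.0582  0.0315 -0.0087] len 0.067
```

```bash
python3 go.py "(.4655,.262,.25)"
```

```text
(.4655,.262,.25) tool delta [0.0306 0.0707 0.0057] len 0.077
```

Call:
{"method": "apply_moves", "body": {
  "deltas": [
    {"tx":0.011,"ty":0.025,"tz":0.002,"turn":-0.1,"gripper":0.01},
    {"tx":0.019,"ty":0.045,"tz":0.003,"turn":-0.2,"gripper":0.01},
    {"tx":0.026,"ty":0.06,"tz":0.005,"turn":-0.3,"gripper":0.01},
    {"tx":0.03,"ty":0.07,"tz":0.006,"turn":-0.4,"gripper":0.01},
    {"tx":0.03,"ty":0.07,"tz":0.006,"turn":-0.5,"gripper":0.01}
  ]
}}

```text
time_s: 13.3
tcp_pos: [0.4648, 0.26, 0.248]
eef_rot: [-123.2, -20.2, 133.8]
contact_force: [0.3, -0.9, -3.3]
gripper_width: 0.0156
```

```bash
python3 st.py; python3 go.py "(.4655,.262,.22)";python3 - <<'E'
from h import *
p,d=capture("scene"); save("s5.png",p,(120,70,320,230)); p,d=capture("top"); save("t5.png",p,(40,120,260,290))
E
```

```text
t 13.3 j [ 30.   -2.7 -23.4 -35.8 -44.8  28.1] tcp [0.4648 0.26   0.248 ]
tilt 38.26 lean az 71.7 x [-0.649  0.677  0.346] y [ 0.195  0.588 -0.785] z [-0.735 -0.443 -0.514] 0.0156 [ 0.3 -0.9 -3.3]
(.4655,.262,.22) tool delta [-0.0088  0.0233  0.013 ] len 0.028
```

View pics/s5.png

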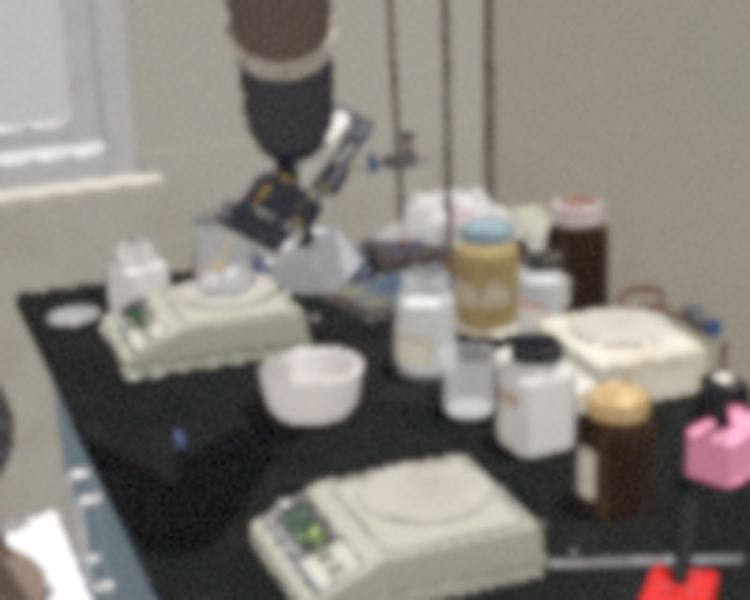

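View pics/t5.png

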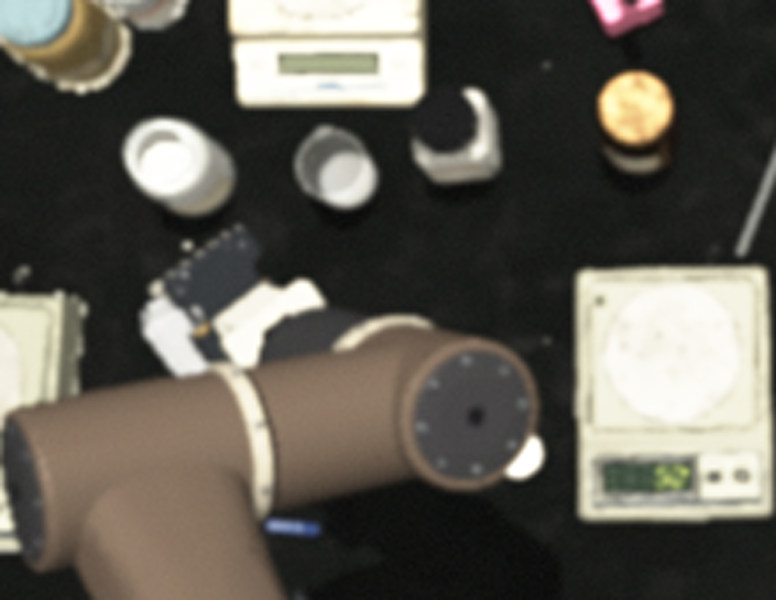

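Call:
{"method": "apply_moves", "body": {
  "deltas": [
    {"tx":-0.003,"ty":0.01,"tz":0.005,"turn":-0.12,"gripper":0.01},
    {"tx":-0.006,"ty":0.018,"tz":0.01,"turn":-0.24,"gripper":0.01},
    {"tx":-0.01,"ty":0.025,"tz":0.015,"turn":-0.36,"gripper":0.01},
    {"tx":-0.01,"ty":0.027,"tz":0.015,"turn":-0.48,"gripper":0.01},
    {"tx":-0.01,"ty":0.027,"tz":0.015,"turn":-0.6,"gripper":0.01}
  ]
}}

```text
time_s: 13.9
tcp_pos: [0.4673, 0.2613, 0.2168]
eef_rot: [-128.3, 0.3, 161.7]
contact_force: [-0.1, -0.4, -3.8]
gripper_width: 0.0156
```

Call:
{"method": "apply_moves", "body": {
  "deltas": [
    {"tx":0,"ty":0,"tz":0,"turn":-0.13,"gripper":0.01},
    {"tx":0,"ty":0,"tz":0,"turn":-0.26,"gripper":0.01},
    {"tx":0,"ty":0,"tz":0,"turn":-0.39,"gripper":0.01},
    {"tx":0,"ty":0,"tz":0,"turn":-0.52,"gripper":0.01},
    {"tx":0,"ty":0,"tz":0,"turn":-0.65,"gripper":0.01}
  ]
}}

```text
time_s: 14.4
tcp_pos: [0.4675, 0.2614, 0.2176]
eef_rot: [-122.0, 22.4, -167.4]
contact_force: [0.9, -0.6, -2.8]
gripper_width: 0.0155
```

```bash
python3 st.py; python3 go.py "(.4655,.262,.21)";python3 - <<'E'
from h import *
p,d=capture("scene"); save("s6.png",p,(120,70,320,230))
E
```

```text
t 14.4 j [ 29.2  -0.4 -24.7 -38.4 -42.  103.7] tcp [0.4675 0.2614 0.2176]
tilt 38.38 lean az 71.3 x [-0.902 -0.202 -0.381] y [ 0.199  0.588 -0.784] z [ 0.383 -0.783 -0.49 ] 0.0155 [ 0.9 -0.6 -2.8]
(.4655,.262,.21) tool delta [0.0045 0.0059 0.0025] len 0.008
```

View pics/s6.png

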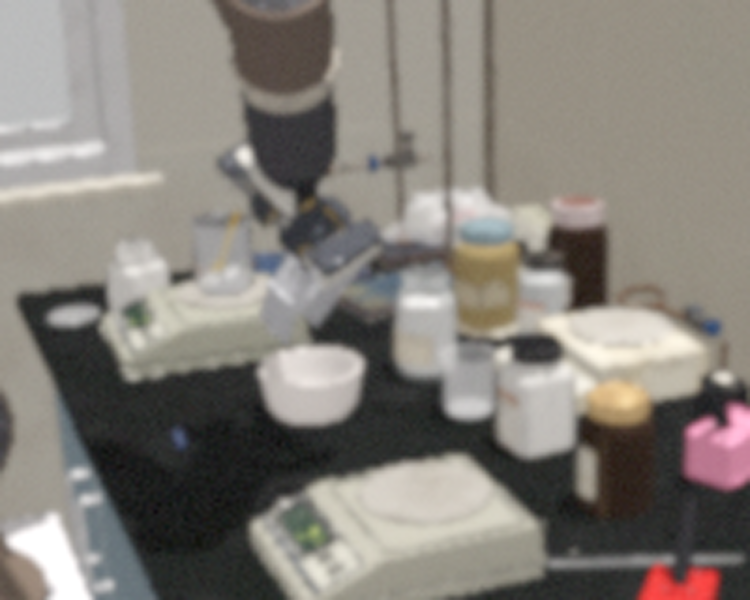

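```bash
cat > tin.py <<'E'
from h import *
Mg=np.array([[.252,.2,-.947],[.742,.588,.321],[.621,-.784,0]]); u,_,v=np.linalg.svd(Mg); Mg=u@v
a=np.radians(70.9); x=np.array([np.cos(a),np.sin(a),0]); y=np.array([-np.sin(a),np.cos(a),0]); T0=np.c_[x,y,[0,0,1]]
o=np.array([.4717,-.2931,0.]); g=np.array([.4569,-.3324,.0907])
Rt=Mg.T@T0; ot=Mg.T@(o-g)   # tin in tool
def tin(M,p): return M@Rt, p+M@ot
if __name__=="__main__":
    s=r.get_state(); M=R.from_euler("xyz",s["eef_rot"],degrees=True).as_matrix()
    for th in [0,-.3,-.6,-.9]:
        Mq=M@R.from_euler("y",th).as_matrix(); Q,c=tin(Mq,s["tcp_pos"])
        f=lambda *v:(Q@np.array(v)/1000+c).round(3)
        print(th,"tip",np.degrees(np.arcsin(-Q[2,0])).round(1),"mouth",f(41,0,26),"hinge",f(34,0,52),"floorend",f(48,0,0),"up",Q[:,2].round(2))
E
python3 tin.py
```

```text
0 tip 51.7 mouth [0.465 0.318 0.129] hinge [0.45  0.301 0.144] floorend [0.479 0.334 0.113] up [-0.71 -0.59  0.38]
-0.3 tip 62.3 mouth [0.468 0.312 0.125] hinge [0.455 0.293 0.139] floorend [0.481 0.331 0.111] up [-0.62 -0.73  0.3 ]
-0.6 tip 71.8 mouth [0.474 0.307 0.123] hinge [0.463 0.286 0.136] floorend [0.484 0.328 0.11 ] up [-0.48 -0.84  0.25]
-0.9 tip 76.8 mouth [0.48  0.304 0.122] hinge [0.472 0.281 0.135] floorend [0.488 0.326 0.109] up [-0.31 -0.92  0.23]
```

Call:
{"method": "apply_moves", "body": {
  "deltas": [
    {"tx":0.004,"ty":0.008,"tz":0.005,"turn":-0.12,"gripper":0.01},
    {"tx":0.008,"ty":0.016,"tz":0.01,"turn":-0.24,"gripper":0.01},
    {"tx":0.008,"ty":0.016,"tz":0.01,"turn":-0.36,"gripper":0.01},
    {"tx":0.008,"ty":0.016,"tz":0.01,"turn":-0.48,"gripper":0.01},
    {"tx":0.008,"ty":0.016,"tz":0.01,"turn":-0.6,"gripper":0.01}
  ]
}}

```text
time_s: 14.95
tcp_pos: [0.4675, 0.2615, 0.1971]
eef_rot: [-103.7, 36.2, -131.1]
contact_force: [-0.5, 0.0, -3.9]
gripper_width: 0.0157
```

Call:
{"method": "apply_moves", "body": {
  "deltas": [
    {"tx":0,"ty":0,"tz":0,"turn":-0.12,"gripper":0.01},
    {"tx":0,"ty":0,"tz":0,"turn":-0.24,"gripper":0.01},
    {"tx":0,"ty":0,"tz":0,"turn":-0.34,"gripper":0.01},
    {"tx":0,"ty":0,"tz":0,"turn":-0.34,"gripper":0.01},
    {"tx":0,"ty":0,"tz":0,"turn":-0.34,"gripper":0.01}
  ]
}}

```text
time_s: 15.45
tcp_pos: [0.4678, 0.2616, 0.1972]
eef_rot: [-89.0, 38.4, -107.1]
contact_force: [0.7, 0.7, -2.4]
gripper_width: 0.0156
```

```bash
python3 st.py; python3 tin.py
python3 - <<'E'
from h import *
p,d=capture("scene"); save("s7.png",p,(150,90,270,185))
p,d=capture("wrist"); save("w7.png",p)
E
```

```text
t 15.45 j [ 28.6   1.3 -25.5 -40.5 -40.5 160.2] tcp [0.4678 0.2616 0.1972]
tilt 38.39 lean az 71.3 x [-0.23  -0.749 -0.621] y [ 0.2    0.588 -0.784] z [ 0.952 -0.304  0.014] 0.0156 [ 0.7  0.7 -2.4]
0 tip 76.8 mouth [0.481 0.304 0.102] hinge [0.474 0.281 0.114] floorend [0.488 0.326 0.089] up [-0.3  -0.93  0.23]
-0.3 tip 71.7 mouth [0.488 0.302 0.102] hinge [0.484 0.279 0.115] floorend [0.492 0.325 0.089] up [-0.12 -0.96  0.25]
-0.6 tip 62.2 mouth [0.495 0.302 0.104] hinge [0.494 0.279 0.118] floorend [0.497 0.325 0.09 ] up [ 0.06 -0.95  0.3 ]
-0.9 tip 51.6 mouth [0.502 0.304 0.107] hinge [0.503 0.282 0.122] floorend [0.5   0.326 0.092] up [ 0.22 -0.9   0.38]
```

View pics/s7.png

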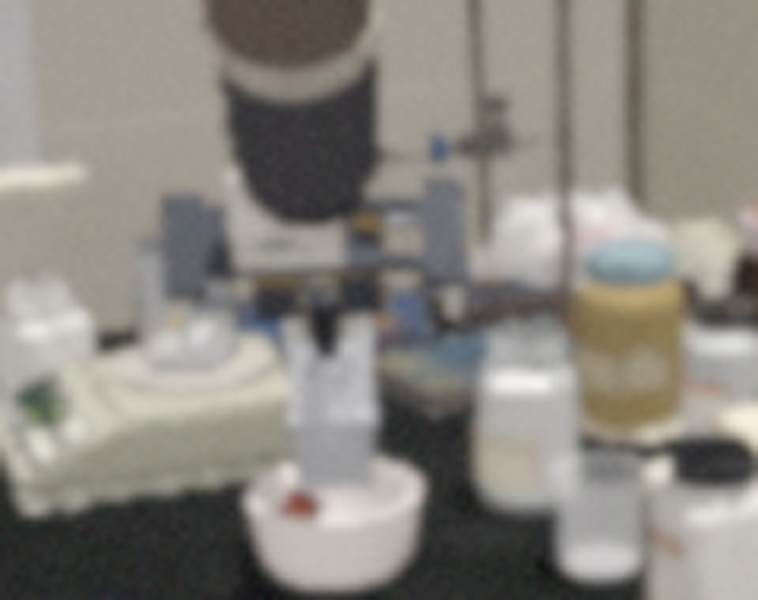

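View pics/w7.png

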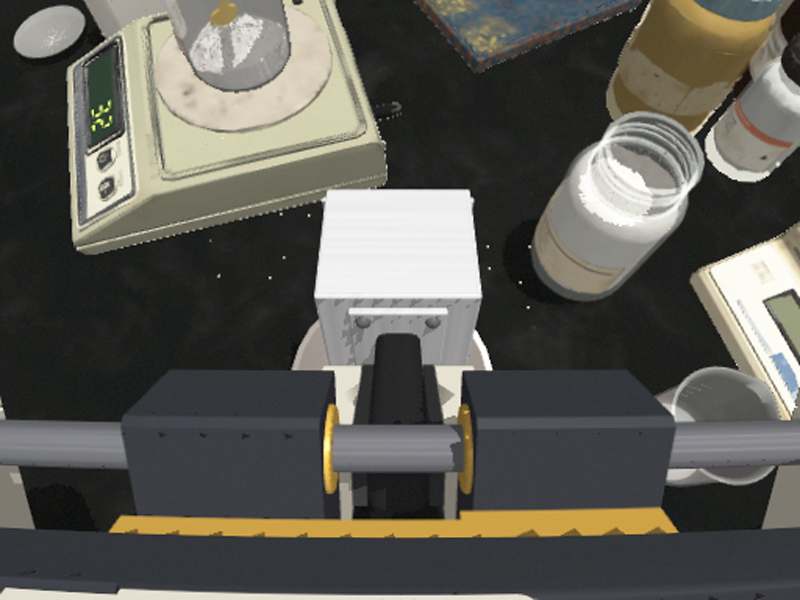

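Call:
{"method": "apply_moves", "body": {
  "deltas": [
    {"tx":0,"ty":-0.012,"tz":0,"turn":0.1,"gripper":0.01},
    {"tx":0,"ty":0,"tz":0,"turn":0,"gripper":0.01},
    {"tx":0,"ty":-0.012,"tz":0,"turn":0.1,"gripper":0.01},
    {"tx":0,"ty":0,"tz":0,"turn":0,"gripper":0.01},
    {"tx":0,"ty":0,"tz":0,"turn":0,"gripper":0.01}
  ]
}}

```text
time_s: 16.05
tcp_pos: [0.4677, 0.2619, 0.1963]
eef_rot: [-88.8, 38.3, -106.7]
contact_force: [-0.1, -0.4, -3.4]
gripper_width: 0.0154
```

Call:
{"method": "apply_moves", "body": {
  "deltas": [
    {"tx":0,"ty":0,"tz":0,"turn":0,"gripper":0.01},
    {"tx":-0.0185,"ty":-0.0235,"tz":0,"turn":0,"gripper":0.01},
    {"tx":-0.043,"ty":-0.055,"tz":0,"turn":0,"gripper":0.01},
    {"tx":-0.068,"ty":-0.086,"tz":0,"turn":0,"gripper":0.01},
    {"tx":-0.087,"ty":-0.11,"tz":0,"turn":0,"gripper":0.01}
  ]
}}

```text
time_s: 16.55
tcp_pos: [0.4656, 0.2621, 0.3404]
eef_rot: [-88.7, 38.4, -106.8]
contact_force: [-0.4, -0.3, -3.0]
gripper_width: 0.0156
```

```bash
python3 st.py
python3 - <<'E'
from h import *
p,d=capture("scene"); save("s8.png",p,(150,70,270,185))
p,d=capture("top"); save("t8.png",p,(60,170,180,260))
p,d=capture("wrist"); save("w8.png",p)
E
```

```text
t 16.55 j [ 32.1  -7.8 -17.6 -29.6 -52.5 143.1] tcp [0.4656 0.2621 0.3404]
tilt 38.45 lean az 71.1 x [-0.226 -0.75  -0.622] y [ 0.201  0.588 -0.783] z [ 0.953 -0.302  0.018] 0.0156 [-0.4 -0.3 -3. ]
```

View pics/s8.png

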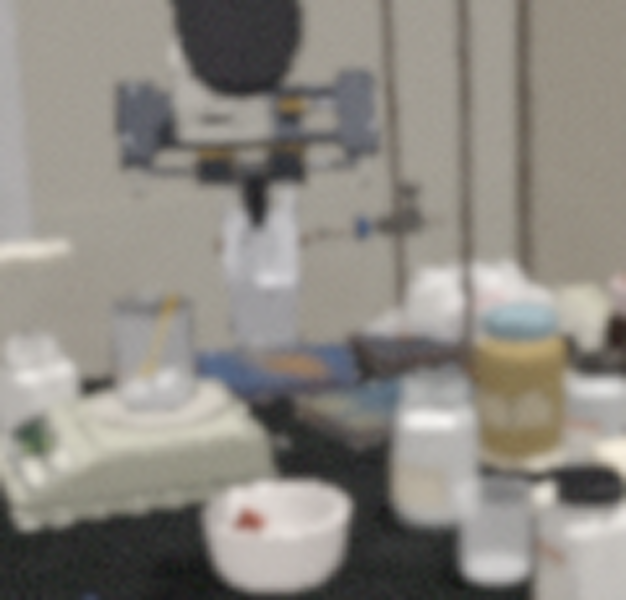

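View pics/t8.png

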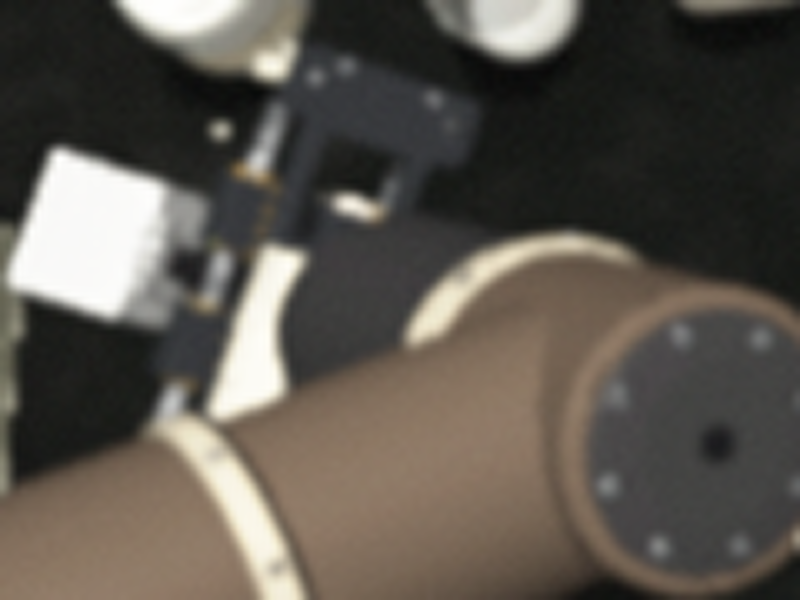

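View pics/w8.png

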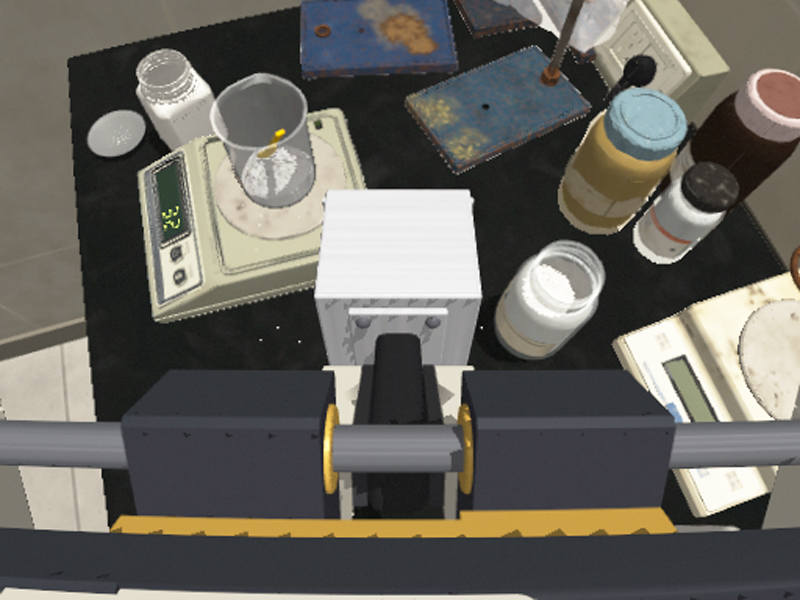

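Call:
{"method": "apply_moves", "body": {
  "deltas": [
    {"tx":0,"ty":0,"tz":0,"turn":0.14,"gripper":0.01},
    {"tx":0,"ty":0,"tz":0,"turn":0.28,"gripper":0.01},
    {"tx":0,"ty":0,"tz":0,"turn":0.42,"gripper":0.01},
    {"tx":0,"ty":0,"tz":0,"turn":0.56,"gripper":0.01},
    {"tx":0,"ty":0,"tz":0,"turn":0.7,"gripper":0.01}
  ]
}}

```text
time_s: 17.2
tcp_pos: [0.4649, 0.262, 0.3355]
eef_rot: [-116.4, 28.7, -154.6]
contact_force: [0.3, 0.5, -2.8]
gripper_width: 0.0159
```

Call:
{"method": "apply_moves", "body": {
  "deltas": [
    {"tx":0,"ty":0,"tz":0,"turn":0.14,"gripper":0.01},
    {"tx":0,"ty":0,"tz":0,"turn":0.28,"gripper":0.01},
    {"tx":0,"ty":0,"tz":0,"turn":0.42,"gripper":0.01},
    {"tx":0,"ty":0,"tz":0,"turn":0.56,"gripper":0.01},
    {"tx":0,"ty":0,"tz":0,"turn":0.7,"gripper":0.01}
  ]
}}

```text
time_s: 17.7
tcp_pos: [0.4649, 0.262, 0.3354]
eef_rot: [-127.8, 6.7, 169.9]
contact_force: [0.3, -0.4, -3.2]
gripper_width: 0.0157
```

```bash
python3 st.py; python3 tin.py; python3 go.py "(.43,.1,.34)" "(.42,-.05,.32)"
```

```text
t 17.7 j [ 32.1  -7.5 -17.8 -29.7 -52.3  62.8] tcp [0.4649 0.262  0.3354]
tilt 38.27 lean az 71.4 x [-0.978  0.174 -0.116] y [ 0.197  0.587 -0.785] z [-0.068 -0.791 -0.608] 0.0157 [ 0.3 -0.4 -3.2]
0 tip 35.1 mouth [0.461 0.328 0.253] hinge [0.446 0.315 0.271] floorend [0.476 0.34  0.235] up [-0.76 -0.35  0.54]
-0.3 tip 45.4 mouth [0.461 0.322 0.249] hinge [0.446 0.306 0.265] floorend [0.476 0.337 0.233] up [-0.75 -0.5   0.43]
-0.6 tip 56.0 mouth [0.463 0.316 0.245] hinge [0.449 0.298 0.26 ] floorend [0.477 0.334 0.23 ] up [-0.68 -0.65  0.34]
-0.9 tip 66.3 mouth [0.467 0.31  0.242] hinge [0.456 0.29  0.256] floorend [0.479 0.33  0.228] up [-0.57 -0.78  0.27]
(.43,.1,.34) tool delta [ 0.0055 -0.1056  0.1277] len 0.166
(.42,-.05,.32) tool delta [-0.0085 -0.1799  0.2592] len 0.316
```

Call:
{"method": "apply_moves", "body": {
  "deltas": [
    {"tx":0,"ty":-0.01,"tz":0.012,"turn":0.14,"gripper":0.01},
    {"tx":0,"ty":-0.025,"tz":0.035,"turn":0.28,"gripper":0.01},
    {"tx":0,"ty":-0.047,"tz":0.067,"turn":0.42,"gripper":0.01},
    {"tx":-0.002,"ty":-0.07,"tz":0.1,"turn":0.56,"gripper":0.01},
    {"tx":-0.003,"ty":-0.093,"tz":0.133,"turn":0.7,"gripper":0.01}
  ]
}}

```text
time_s: 18.2
tcp_pos: [0.441, 0.1009, 0.3286]
eef_rot: [-124.7, -17.6, 137.7]
contact_force: [1.3, -0.2, -3.1]
gripper_width: 0.0154
```

```bash
python3 st.py; python3 go.py "(.42,-.05,.32)"
```

```text
t 18.2 j [  6.5  -8.3 -16.7 -37.3 -68.   45.9] tcp [0.441  0.1009 0.3286]
tilt 38.39 lean az 71.4 x [-0.705  0.641  0.303] y [ 0.198  0.588 -0.784] z [-0.681 -0.493 -0.542] 0.0154 [ 1.3 -0.2 -3.1]
(.42,-.05,.32) tool delta [-0.0845 -0.0862  0.0933] len 0.153
```

Call:
{"method": "apply_moves", "body": {
  "deltas": [
    {"tx":-0.017,"ty":-0.018,"tz":0.02,"turn":0.14,"gripper":0.01},
    {"tx":-0.034,"ty":-0.035,"tz":0.038,"turn":0.28,"gripper":0.01},
    {"tx":-0.051,"ty":-0.052,"tz":0.056,"turn":0.42,"gripper":0.01},
    {"tx":-0.068,"ty":-0.069,"tz":0.075,"turn":0.56,"gripper":0.01},
    {"tx":-0.084,"ty":-0.086,"tz":0.093,"turn":0.7,"gripper":0.01}
  ]
}}

```text
time_s: 18.7
tcp_pos: [0.4211, -0.0497, 0.3202]
eef_rot: [-105.6, -35.5, 97.0]
contact_force: [0.8, 0.6, -2.7]
gripper_width: 0.016
```

```bash
python3 st.py; python3 go.py "(.453,-.142,.26)"
python3 - <<'E'
from h import *
p,d=capture("top"); np.savez("pics/t9.npz",p=p,d=d); save("t9.png",p,(60,150,300,290)); save("t9b.png",p,(80,190,136,245))
E
```

```text
t 18.7 j [-16.9  -2.5 -12.2 -38.9 -81.3  25.3] tcp [ 0.4211 -0.0497  0.3202]
tilt 38.41 lean az 71.3 x [-0.099  0.808  0.581] y [ 0.199  0.588 -0.784] z [-0.975  0.038 -0.219] 0.016 [ 0.8  0.6 -2.7]
(.453,-.142,.26) tool delta [-0.1127 -0.0008 -0.0214] len 0.115
```

View pics/t9.png

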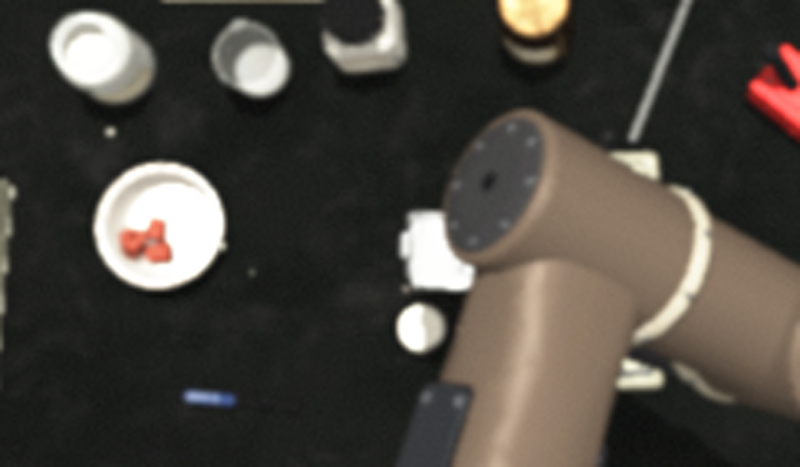

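View pics/t9b.png

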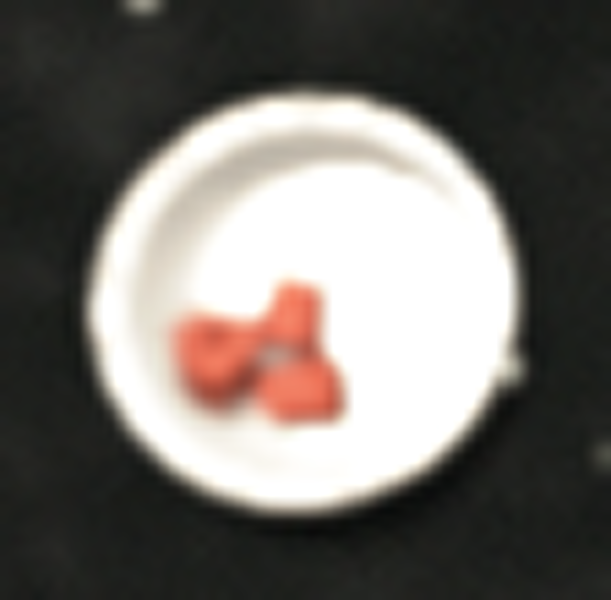

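Run:
```python
from h import *
print(onplane("top",[(230.2,219.9),(230.7,220.5)],.076))
z=np.load("pics/w1.npz"); st=dict(tcp_pos=z["pos"],eef_rot=z["rot"])
e=np.array([(378,355),(517,350),(447,317),(440,391)])/1.5625
print(onplane("wrist",e,.076,st).round(4)); print(onplane("wrist",e,.076,st).mean(0))
P=bydepth("wrist",np.c_[np.arange(270,300,3),np.full(10,226)],z["d"],st); print(P[:,2].round(4))
p=z["p"]; save("w1pan.png",p,(200,130,390,260))
```

```text
[[ 0.46720208 -0.10219667  0.076     ]
 [ 0.46521547 -0.10385114  0.076     ]]
[[ 0.5267 -0.1325  0.076 ]
 [ 0.4012 -0.0986  0.076 ]
 [ 0.4491 -0.1739  0.076 ]
 [ 0.4917 -0.0383  0.076 ]]
[ 0.46718225 -0.11082497  0.076     ]
[0.0741 0.0746 0.0735 0.0739 0.0742 0.0745 0.0755 0.0737 0.0744 0.0745]
```

View pics/w1pan.png

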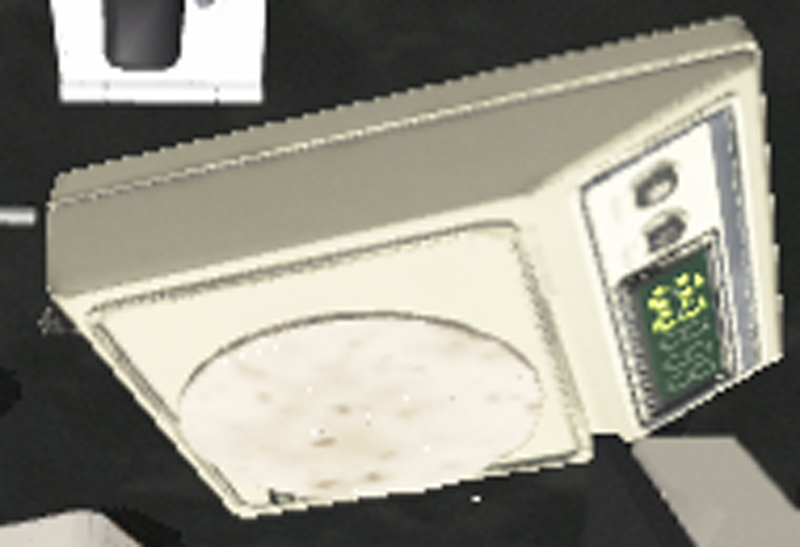

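```bash
python3 go.py "(.4512,-.1443,.24)"
```

```text
(.4512,-.1443,.24) tool delta [-0.1225  0.0148 -0.017 ] len 0.125
```

Call:
{"method": "apply_moves", "body": {
  "deltas": [
    {"tx":-0.03,"ty":0.003,"tz":-0.004,"turn":0.1,"gripper":0.01},
    {"tx":-0.06,"ty":0.006,"tz":-0.008,"turn":0.2,"gripper":0.01},
    {"tx":-0.09,"ty":0.009,"tz":-0.012,"turn":0.3,"gripper":0.01},
    {"tx":-0.11,"ty":0.012,"tz":-0.015,"turn":0.36,"gripper":0.01},
    {"tx":-0.12,"ty":0.0148,"tz":-0.017,"turn":0.36,"gripper":0.01}
  ]
}}

```text
time_s: 19.25
tcp_pos: [0.454, -0.1382, 0.2415]
eef_rot: [-90.1, -38.4, 71.6]
contact_force: [0.0, 0.5, -2.5]
gripper_width: 0.0161
```

Call:
{"method": "apply_moves", "body": {
  "deltas": [
    {"tx":-0.0025,"ty":0,"tz":0,"turn":0,"gripper":0.01},
    {"tx":-0.0025,"ty":0,"tz":0,"turn":0,"gripper":0.01}
  ]
}}

```text
time_s: 19.45
tcp_pos: [0.4534, -0.1388, 0.2424]
eef_rot: [-90.5, -38.4, 72.0]
contact_force: [-0.4, 0.8, -2.1]
gripper_width: 0.0152
```

```bash
python3 st.py; python3 tin.py|head -1; python3 go.py "(.4512,-.1443,.18)"  "(.4512,-.1443,.1667)"
python3 - <<'E'
from h import *
p,d=capture("scene"); save("s10.png",p,(180,120,320,225)); p,d=capture("wrist"); save("w10.png",p)
E
```

```text
t 19.45 j [-25.9   9.5  -9.9 -38.8 -79.3  18.2] tcp [ 0.4534 -0.1388  0.2424]
tilt 38.4 lean az 71.3 x [0.242 0.745 0.621] y [ 0.199  0.588 -0.784] z [-0.95   0.313 -0.006] 0.0152 [-0.4  0.8 -2.1]
0 tip -0.0 mouth [ 0.481 -0.061  0.178] hinge [ 0.479 -0.067  0.204] floorend [ 0.484 -0.054  0.152] up [-0.01  0.    1.  ]
(.4512,-.1443,.18) tool delta [-0.0434  0.0452  0.0008] len 0.063
(.4512,-.1443,.1667) tool delta [-0.0517  0.0556  0.0009] len 0.076
```

View pics/s10.png

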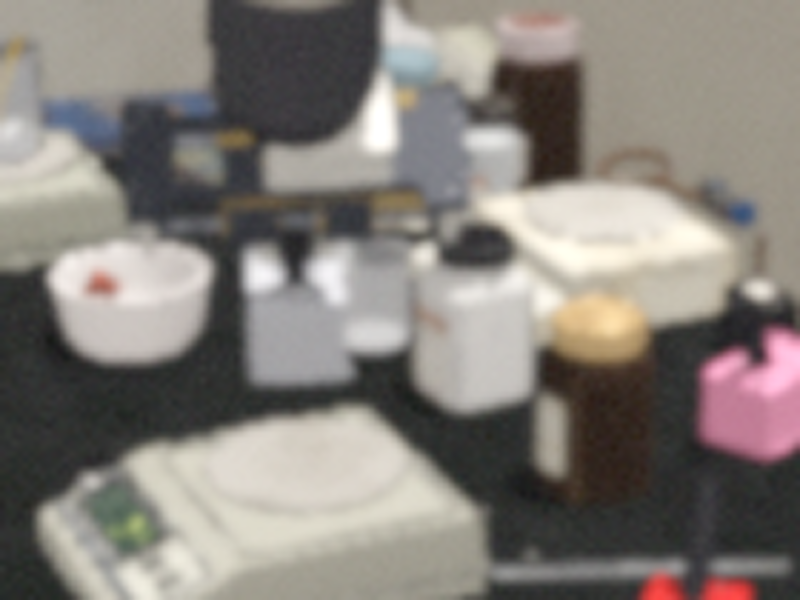

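View pics/w10.png

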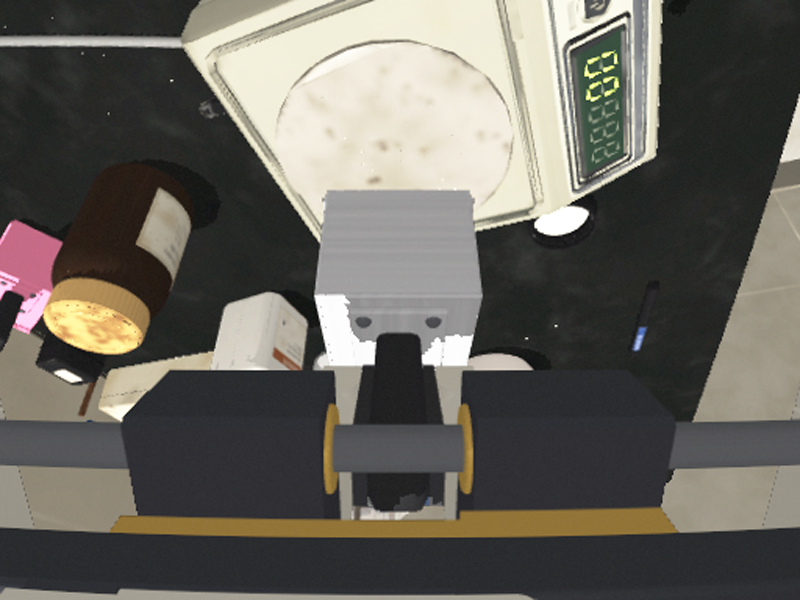

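Run:
```python
from h import *
from scipy.optimize import least_squares
st=r.get_state()
uv=np.array([(275,140),(513,140),(395,40),(300,80),(490,80),(287,180),(503,185),(330,55),(455,53)])/1.5625
q=onplane("wrist",uv,.076,st)[:,:2]
f=least_squares(lambda p:np.hypot(*(q-p[:2]).T)-p[2],[.467,-.105,.064]); print(f.x,f.fun.round(4))
f=least_squares(lambda p:np.hypot(*(q-p[:2]).T)-.064,[.467,-.105]); print(f.x,f.fun.round(4))
```

```text
[ 0.46860819 -0.10392046  0.0647063 ] [ 0.     -0.0012  0.0003 -0.0006 -0.0002 -0.      0.0009  0.0003  0.0005]
[ 0.46838477 -0.10460491] [ 0.0006 -0.0006  0.0003 -0.0004 -0.      0.0009  0.0018  0.0004  0.0006]
```

```bash
python3 go.py "(.4532,-.1433,.18)"  "(.4532,-.1433,.1667)"
```

```text
(.4532,-.1433,.18) tool delta [-0.043   0.0468 -0.0005] len 0.064
(.4532,-.1433,.1667) tool delta [-0.0512  0.0573 -0.0004] len 0.077
```

Call:
{"method": "apply_moves", "body": {
  "deltas": [
    {"tx":-0.01,"ty":0.01,"tz":0,"turn":0,"gripper":0.01},
    {"tx":-0.022,"ty":0.024,"tz":0,"turn":0,"gripper":0.01},
    {"tx":-0.033,"ty":0.036,"tz":-0.0005,"turn":0,"gripper":0.01},
    {"tx":-0.04,"ty":0.043,"tz":-0.0005,"turn":0,"gripper":0.01},
    {"tx":-0.043,"ty":0.0468,"tz":-0.0005,"turn":0,"gripper":0.01}
  ]
}}

```text
time_s: 20.05
tcp_pos: [0.4525, -0.1436, 0.1773]
eef_rot: [-90.3, -38.4, 71.9]
contact_force: [0.0, 0.2, -3.2]
gripper_width: 0.0155
```

Call:
{"method": "apply_moves", "body": {
  "deltas": [
    {"tx":0,"ty":0,"tz":0,"turn":0,"gripper":0.01},
    {"tx":-0.002,"ty":0.0025,"tz":0,"turn":0,"gripper":0.01},
    {"tx":-0.004,"ty":0.005,"tz":0,"turn":0,"gripper":0.01}
  ]
}}

```text
time_s: 20.35
tcp_pos: [0.4535, -0.144, 0.1731]
eef_rot: [-90.6, -38.4, 72.1]
contact_force: [0.5, 0.6, -3.5]
gripper_width: 0.0157
```

```bash
python3 st.py; python3 go.py "(.4532,-.1433,.1667)"
python3 - <<'E'
from h import *
p,d=capture("scene"); save("s11.png",p,(180,140,320,245)); p,d=capture("wrist"); save("w11.png",p)
E
```

```text
t 20.35 j [-26.7  14.3 -13.6 -40.  -73.1  24.5] tcp [ 0.4535 -0.144   0.1731]
tilt 38.37 lean az 71.1 x [0.241 0.746 0.621] y [ 0.201  0.587 -0.784] z [-0.95   0.314 -0.008] 0.0157 [ 0.5  0.6 -3.5]
(.4532,-.1433,.1667) tool delta [-0.0035  0.0054  0.0005] len 0.006
```

View pics/s11.png

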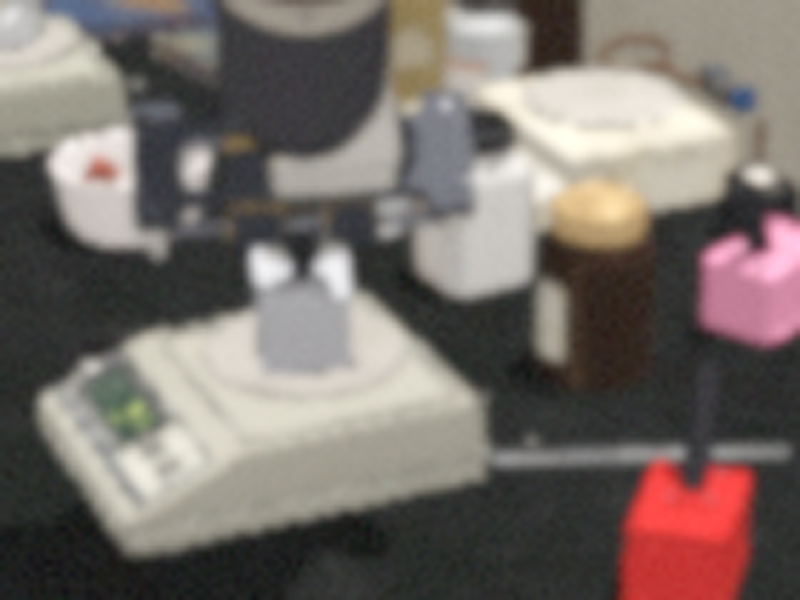

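View pics/w11.png

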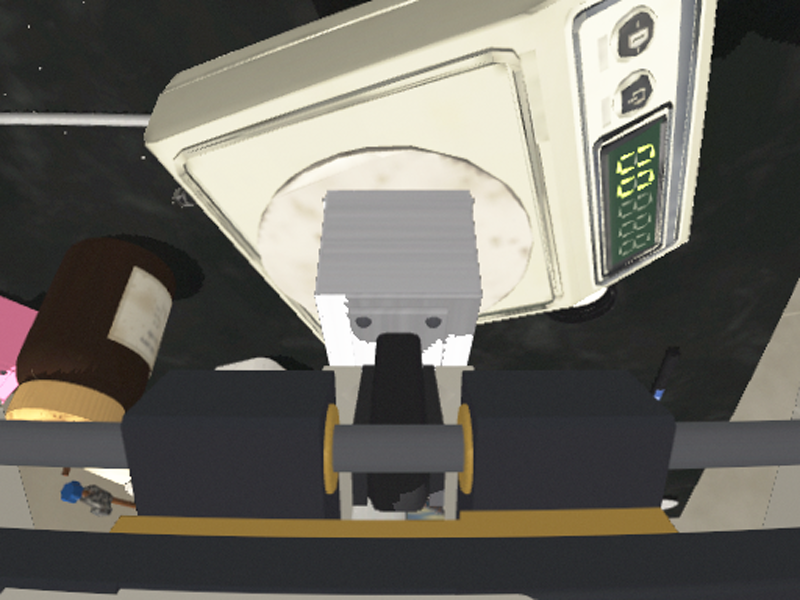

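Call:
{"method": "apply_moves", "body": {
  "deltas": [
    {"tx":-0.001,"ty":0.0012,"tz":0,"turn":0,"gripper":0.01},
    {"tx":-0.002,"ty":0.0025,"tz":0,"turn":0,"gripper":0.01},
    {"tx":-0.003,"ty":0.0037,"tz":0,"turn":0,"gripper":0.01},
    {"tx":-0.003,"ty":0.0037,"tz":0,"turn":0,"gripper":0.01}
  ]
}}

```text
time_s: 20.85
tcp_pos: [0.453, -0.1438, 0.1679]
eef_rot: [-90.5, -38.4, 72.0]
contact_force: [0.6, 0.1, -4.0]
gripper_width: 0.016
```

Call:
{"method": "apply_moves", "body": {
  "deltas": [
    {"tx":-0.0006,"ty":0.0008,"tz":0,"turn":0,"gripper":0.01},
    {"tx":-0.0006,"ty":0.0008,"tz":0,"turn":0,"gripper":0.01}
  ]
}}

```text
time_s: 21.05
tcp_pos: [0.4531, -0.1439, 0.1669]
eef_rot: [-90.5, -38.4, 72.0]
contact_force: [0.6, -0.1, -2.6]
gripper_width: 0.0153
```

```bash
for i in 1 2 3; do python3 st.py; done
```

```text
t 21.05 j [-26.7  14.7 -13.9 -40.1 -72.5  24.9] tcp [ 0.4531 -0.1439  0.1669]
tilt 38.39 lean az 71.2 x [0.242 0.746 0.621] y [ 0.2    0.588 -0.784] z [-0.949  0.314 -0.007] 0.0153 [ 0.6 -0.1 -2.6]
t 21.05 j [-26.7  14.7 -13.9 -40.1 -72.5  24.9] tcp [ 0.4531 -0.1439  0.1669]
tilt 38.39 lean az 71.2 x [0.242 0.746 0.621] y [ 0.2    0.588 -0.784] z [-0.949  0.314 -0.007] 0.0153 [ 0.6 -0.1 -2.6]
t 21.05 j [-26.7  14.7 -13.9 -40.1 -72.5  24.9] tcp [ 0.4531 -0.1439  0.1669]
tilt 38.39 lean az 71.2 x [0.242 0.746 0.621] y [ 0.2    0.588 -0.784] z [-0.949  0.314 -0.007] 0.0153 [ 0.6 -0.1 -2.6]
```

Call:
{"method": "apply_moves", "body": {
  "deltas": [
    {"tx":-0.0006,"ty":0.0008,"tz":0,"turn":0,"gripper":0.01},
    {"tx":-0.0006,"ty":0.0008,"tz":0,"turn":0,"gripper":0.01}
  ]
}}

```text
time_s: 21.25
tcp_pos: [0.4532, -0.144, 0.1665]
eef_rot: [-90.5, -38.4, 72.1]
contact_force: [-1.0, -1.5, 1.5]
gripper_width: 0.0155
```

Call:
{"method": "apply_moves", "body": {
  "deltas": [
    {"tx":-0.0006,"ty":0.0008,"tz":0,"turn":0,"gripper":0.01},
    {"tx":-0.0006,"ty":0.0008,"tz":0,"turn":0,"gripper":0.01}
  ]
}}

```text
time_s: 21.45
tcp_pos: [0.4533, -0.1441, 0.1663]
eef_rot: [-90.6, -38.4, 72.1]
contact_force: [-4.2, -3.4, 10.1]
gripper_width: 0.0154
```

Call:
{"method": "apply_moves", "body": {
  "deltas": [
    {"tx":0.0006,"ty":-0.0008,"tz":0,"turn":0,"gripper":0.01},
    {"tx":0.0006,"ty":-0.0008,"tz":0,"turn":0,"gripper":0.01}
  ],
  "newtons": 20
}}

```text
time_s: 21.65
tcp_pos: [0.4533, -0.1441, 0.1663]
eef_rot: [-90.5, -38.4, 72.0]
contact_force: [-1.0, -1.0, 4.8]
gripper_width: 0.0162
```

Call:
{"method": "apply_moves", "body": {
  "deltas": [
    {"tx":0,"ty":0,"tz":0,"turn":0,"gripper":0.01},
    {"tx":0,"ty":0,"tz":0,"turn":0,"gripper":0.025},
    {"tx":0,"ty":0,"tz":0,"turn":0,"gripper":0.04},
    {"tx":0,"ty":0,"tz":0,"turn":0,"gripper":0.06},
    {"tx":0,"ty":0,"tz":0,"turn":0,"gripper":0.06}
  ],
  "newtons": 4
}}

```text
time_s: 22.15
tcp_pos: [0.4531, -0.1437, 0.1659]
eef_rot: [-90.5, -38.4, 72.0]
contact_force: [-0.3, 0.5, -0.4]
gripper_width: 0.0425
```

```bash
python3 st.py
python3 - <<'E'
from h import *
p,d=capture("wrist"); save("w12.png",p)
E
```

```text
t 22.15 j [-26.7  14.8 -14.  -40.2 -72.5  25. ] tcp [ 0.4531 -0.1437  0.1659]
tilt 38.4 lean az 71.3 x [0.242 0.745 0.621] y [ 0.199  0.588 -0.784] z [-0.95   0.314 -0.006] 0.0425 [-0.3  0.5 -0.4]
```

View pics/w12.png

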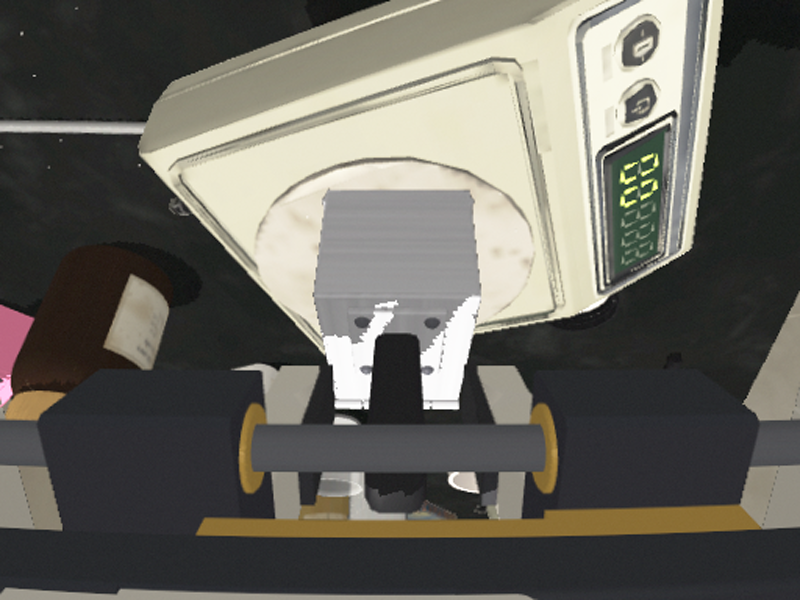

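Released, the tin stands on the pan with the grip (col 397) free between the jaws (320 and 485). Withdraw along the fingers.

Call:
{"method": "apply_moves", "body": {
  "deltas": [
    {"tx":0,"ty":-0.01,"tz":0,"turn":0,"gripper":0.06},
    {"tx":0,"ty":-0.03,"tz":0,"turn":0,"gripper":0.06},
    {"tx":0,"ty":-0.06,"tz":0,"turn":0,"gripper":0.06},
    {"tx":0,"ty":-0.1,"tz":0,"turn":0,"gripper":0.06},
    {"tx":0,"ty":-0.14,"tz":0,"turn":0,"gripper":0.06}
  ]
}}

```text
time_s: 22.7
tcp_pos: [0.4244, -0.2271, 0.2774]
eef_rot: [-90.5, -38.4, 72.0]
contact_force: [1.3, -0.2, -0.8]
gripper_width: 0.0601
```

Call:
{"method": "apply_moves", "body": {
  "deltas": [
    {"tx":0.02,"ty":-0.03,"tz":0,"turn":0,"gripper":0.06},
    {"tx":0.04,"ty":-0.06,"tz":0,"turn":0,"gripper":0.06},
    {"tx":0.0,"ty":-0.08,"tz":0,"turn":0,"gripper":0.06},
    {"tx":-0.04,"ty":-0.1,"tz":0,"turn":0,"gripper":0.06},
    {"tx":-0.04,"ty":-0.1,"tz":0,"turn":0,"gripper":0.06}
  ]
}}

```text
time_s: 23.2
tcp_pos: [0.3937, -0.3184, 0.3277]
eef_rot: [-90.2, -38.4, 71.7]
contact_force: [1.0, 0.4, -0.2]
gripper_width: 0.06
```

```bash
python3 st.py
python3 - <<'E'
from h import *
p,d=capture("scene"); save("s13.png",p,(180,140,320,245)); p,d=capture("wrist"); save("w13.png",p); p,d=capture("top"); save("t13.png",p)
E
```

```text
t 23.2 j [-44.   14.9   7.3 -34.6 -99.2  25.1] tcp [ 0.3937 -0.3184  0.3277]
tilt 38.37 lean az 71.3 x [0.246 0.744 0.621] y [ 0.199  0.588 -0.784] z [-0.948  0.317 -0.003] 0.06 [ 1.   0.4 -0.2]
```

View pics/s13.png

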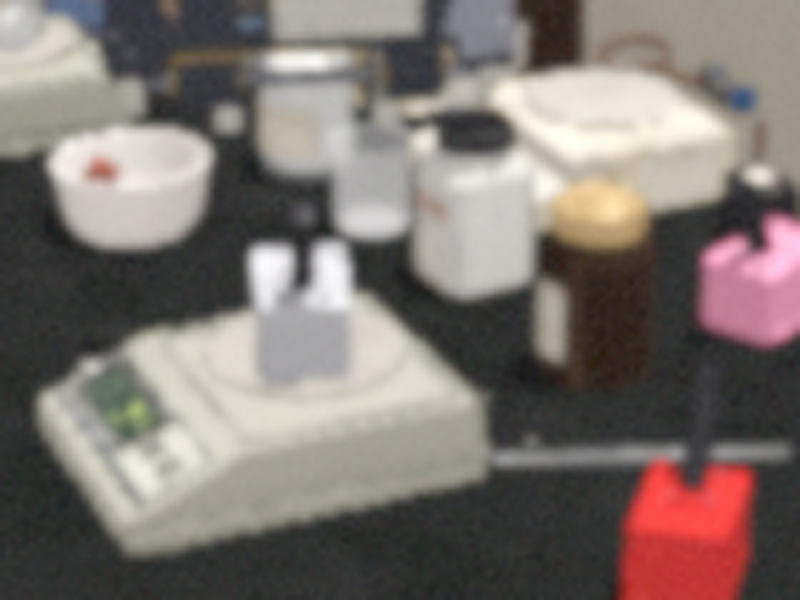

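View pics/w13.png

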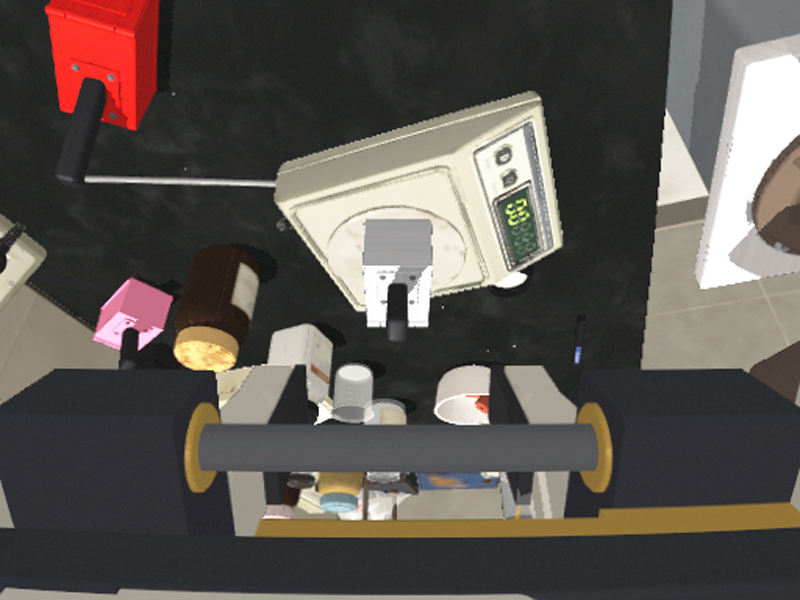

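View pics/t13.png

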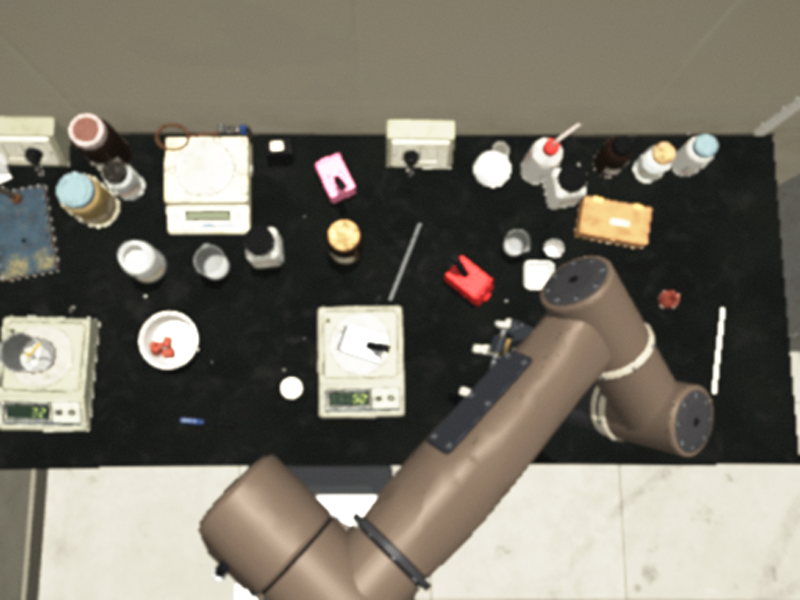

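Run:
```python
from h import *
st=r.get_state()
q=onplane("wrist",np.array([(363,267),(432,267),(428,327),(368,327)])/1.5625,.128,st)
c=q.mean(0)[:2]; d=(q[2]+q[3]-q[0]-q[1])[:2]; d/=np.linalg.norm(d); print("origin",c+.007*d,"yaw",np.degrees(np.arctan2(d[1],d[0])))
p,_=capture("wrist"); save("w14.png",p,(160,100,380,265)); p,d=capture("top"); save("t14.png",p,(195,185,270,275))
```

```text
origin [ 0.46831309 -0.09999416] yaw 71.97921182170562
```

View pics/t14.png

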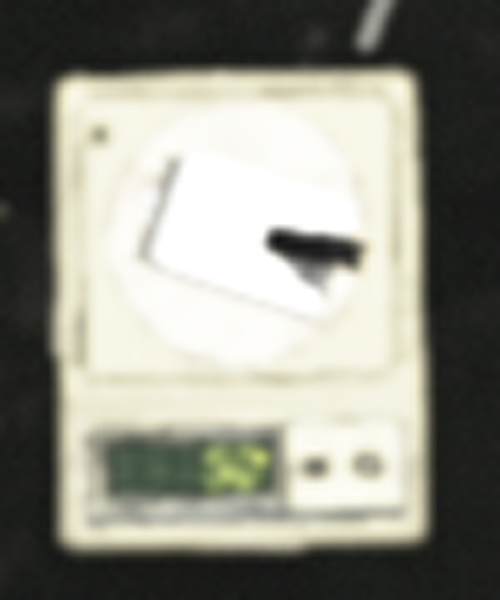

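Call:
{"method": "apply_moves", "body": {
  "deltas": [
    {"tx":0,"ty":0,"tz":0,"turn":0,"gripper":0.06},
    {"tx":0,"ty":0,"tz":0,"turn":0,"gripper":0.06},
    {"tx":0,"ty":0,"tz":0,"turn":0,"gripper":0.06}
  ]
}}

```text
time_s: 23.75
tcp_pos: [0.3957, -0.3143, 0.3297]
eef_rot: [-90.5, -38.4, 72.1]
contact_force: [0.2, -0.4, 0.3]
gripper_width: 0.06
```

```bash
python3 -c "
from plant import r
print(r.close_job())"
```

```text
the job is handed in; nothing more can be done
None
```

I emptied the tin over the basin, stood it upright on the front balance pan nearest the middle, let go and handed the job in at about 24 s.

- **How I tipped it:** The moves only turn the tool about its finger axis. I first tilted the tool to 38° by pushing the arm repeatedly against its reach limit. Then I gripped the black grip across its width and turned half a turn over the basin, which tipped the tin to about 77°. The lid swung open on its own.
- **Stoppers:** the top camera shows all three in the basin, and I saw no change in the basin's position or anything else around it.
- **Tin on the pan:** it stands upright and looks shut, though no camera faced the lid directly. One measurement puts it about 4 mm off the pan's middle; I placed it aiming for the centre, so that is within roughly what the calibration can tell.
- **Forces:** about 10 N when the tin touched down. There was one spike of about 47 N at the wrist while tilting the empty tool high up. I took it for the arm stopping abruptly, because the force was gone in the next reading, but I did not confirm that.

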